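Clamp the newly glued die in the ratchet bar clamp and keep the squeeze on

TASK

Stand the big die with the newly glued dark face plate on the board of the bar clamp, between the jaws, with its glue line square across the bar so the squeeze will close it, and let go of it. Then pump the clamp's trigger paddle, down and back up, until the sprung jaw pad presses the die against the fixed jaw, and finish while still holding the trigger down: a firm but gentle squeeze of about 12 newtons (pad pushed in about 3 mm), never enough to crush the die. Move the jaw only by the trigger, and leave the small dice, timer and pencil tin where they are.

Things in the scene. Friction and masses are not known exactly. Their poses are not given: they have to be found in the camera images.
- clamp: Bar clamp fixed on a wooden board. Origin: on the shelf surface, on the bar's line; x runs along the bar from trigger to fixed jaw, z up. In this frame (mm): board x -120 to 150, y -40 to 40, top z 22; fixed steel jaw's face at x 120, 36 wide, top z 68; black head centred at x -62 (50 x 44), top z 104. It cannot move; place and yaw differ each time.
- seat (a point): Point on the clamp (axes as the clamp's) where the die's centre is when the die stands on the board against the fixed jaw with its face plate square to the bar: clamp x 97, y 0, z 42 mm. The die may also be let go up to 12 mm short of it; the jaw then slides it home.
- die: The big wooden die: 40 mm light-wood cube with a 6 mm dark-wood face plate glued on its +x side, so 46 (x) x 40 (y) x 40 mm (z) in all, about 60 g, loose. Origin: centre of its underside; x axis through the glued face plate, across the glue line. Either way round in the clamp is right (x axis along the clamp's x or against it).
- die_center (a point): Centre of the big die, 20 mm above its underside; same axes.
- jaw_head: Moving jaw with its rack bar and the pad, slides along the clamp's x. Its steel block is 36 mm wide, top at z 66 mm above the shelf. Not to be pushed by hand.
- jaw (a joint): How far the moving jaw has been driven along the clamp's x, m. At 0 the uncompressed pad's face is at clamp x 46 mm, at v at 46 mm + v. With the die against the fixed jaw the pad touches it at 0.028. It stays where it is by about 4 N of friction; no return spring.
- pad_face (a point): Centre of the pad's front face, which meets the die (clamp z 42 mm).
- jaw_pad: Rubber-faced pad plate on the moving jaw, 36 wide x 38 high x 8 mm thick, carried on a spring 10 mm in front of the jaw block. The body's origin lies at the clamp origin when jaw and pad are at 0; use pad_face for position.
- pad_spring (a joint): How far the sprung pad is pushed back into the jaw, m: 0 free to 0.010 fully in. Stiffness 4 N per mm, so 0.003 means a squeeze of 12 N. Letting the trigger up releases most of the squeeze; pressing it fully down after contact crushes the die.
- trigger (a joint): Trigger angle, rad: 0 up at rest, 0.34 fully down. Spring-returned (about 2 N at the paddle at the top, 3.5 N at the bottom). Going down, its pawl drives the jaw towards the die, after lost travel until it meets a tooth; teeth 8 mm apart, a full stroke gives about 8 mm. Going up it slips back. Driving adds at the paddle up to 1.4 N for jaw friction and 0.35 N per newton on the die.
- paddle: Press paddle at the trigger's free end, 40 (along the bar) x 36 x 10 mm, black. The body's origin is at the trigger's pivot; use paddle_top.
- paddle_top (a point): Middle of the paddle's upper face, where it is pressed. Clamp x about -157 mm; height 117 mm at rest, 83 mm fully down (34 mm of travel almost straight down).
- small_die1: Bystander: 28 mm wooden die, loose. Origin under its centre.
- small_die2: Bystander: another 28 mm wooden die, loose. Origin under its centre.
- timer: Bystander: press-button timer housing, 62 x 78 x 39 mm, loose. Origin under its centre.
- tin: Bystander: flat aluminium pencil tin, 64 x 192 x 24 mm, loose. Origin under its centre.
Mind the look-alikes: they are no part of the job. What is shaped like the die but purple or turquoise is not meant.

How it is judged (in metres and radians):
On the way, in this order (a step that is already met when the one before it is completed fails the run):
1. the die stands on the clamp's board between the jaws, glue line square across the bar, and is let go, with no squeeze yet (x of die_center in the frame of clamp between 0.078 and 0.103 m and y of die_center in the frame of clamp between -0.012 and 0.012 m and z of die_center in the frame of clamp between 0.036 and 0.048 m and angle between the x axis of die_center and the x axis of clamp, either way round below 0.2 rad and contact force between the fingers and die below 0.2 N and linear speed of die below 0.02 m/s and contact force between jaw_pad and die below 4 N), for 0.2 s.
2. the fingers on the paddle pump the pad up to the die, which comes to bear on the fixed jaw (contact force between jaw_pad and die above 5 N and contact force between the fingers and paddle above 1.5 N and x of die_center in the frame of clamp above 0.092 m), for 0.1 s.
At the end, for the whole second after the job is handed in: The die stands on the board (centre within 6 mm of its height, 12 mm across the bar), against the fixed jaw (within 5 mm), face plate square to the bar within 0.1 rad, squeezed by the pad with 6 to 19 N, while the fingers still press the paddle with more than 1.5 N and do not touch the die (x of die_center in the frame of clamp between 0.092 and 0.102 m and y of die_center in the frame of clamp between -0.012 and 0.012 m and z of die_center in the frame of clamp between 0.036 and 0.048 m and angle between the x axis of die_center and the x axis of clamp, either way round below 0.1 rad and contact force between jaw_pad and die between 6 and 19 N and contact force between the fingers and paddle above 1.5 N and value of joint trigger above 0.03 rad and contact force between the fingers and die below 0.2 N and linear speed of die below 0.01 m/s); the arm keeps its last pose, push and grip.
It fails at once if the die is crushed (pad force over 24 N) (contact force between jaw_pad and die above 24 N).
It fails at once if the moving jaw is pushed by the hand (over 4 N) (contact force between any of the fingers, the arm and jaw_head above 4 N).
It fails at once if a small die, the timer or the tin is shifted by more than 30 mm (distance of any of small_die1, small_die2, timer, tin from where it was at the start of the episode above 0.03 m).
It also fails if it takes over 58 s, if anything falls off the work surface, if the arm or the gripper's body presses on something with over 40 N, if the wrist force passes 120 N, or if a joint passes its speed limit or range.

ROBOT

A 6-joint arm with a two-finger parallel gripper is mounted at the origin on the work surface. World frame = base frame: x ahead of the robot, y to its left, z up, the work surface at z = 0. Lengths are in m, angles in degrees, forces in N, time in s.
With the tool pointing down it reaches from about 0.4 to 0.925 m from the base axis. Payload 12.5 kg.
Tool frame: the origin (TCP) lies at the very end of the fingers, on their centre line; the grasp point (between the pads) lies 19 mm behind it (tcp_to_grasp is the distance from the TCP to the grasp point, in m); z points along the fingers, y is the direction in which the jaws open and shut (so a half turn about z gives the same grasp; the last joint's range is limited). The gripper opens to 95 mm and grips with 3 to 60 N. Pads are 20 mm wide; open, the fingers measure 119 mm over their backs; the gripper's body (75 mm by 180 mm) begins 59 mm behind the grasp point.
Start: joints at [-75.779, 28.126, 89.318, -0, 62.55, -6.05], TCP at [0.217, -0.586, 0.182] pointing down, gripper open.
Joint ranges: [-177.58, 177.58], [-47.91, 125.51], [2.72, 160], [-65.01, 245.01], [3.68, 167.84], [-153.87, 153.87]. Speed limits (degrees/s): [127.2, 127.2, 159.86, 180, 180, 180].

INTERFACE

Orientations are given as a 3x3 rotation matrix whose columns are the frame's x, y, z axes.
In Python, from station import get_obs, camera, sign_off, tcp_to_grasp gives the robot as it stands.
- The arm moves only by the tool servo_tool, never from a script. Its argument "plan" is a list of rows, each a list of 2 entries, a list of its own where there are three numbers: the shift along the world's x, y, z in m, then the turn, a rotation vector about the world's x, y, z in rad. A call has 1 to 10 rows; each row shifts and turns the pose as measured when the row begins; what a row does not reach is not made up. A row lasts 1/10 s, in which the tool goes at most 50 mm and 8.59 degrees, less where a joint would pass 70% of its speed; a pose out of reach is approached as far as the arm can. A call with a gripper value outside its range is refused whole. "claw" is the opening, from 0 (shut) to 1 (fully open), set as the call begins (left out, the last holds). The fingers move at their own pace and stop on an object; "grip_force" is the grip in N (left out, the last holds). Time passes only in rows, so rows that do not move let the fingers close. It gives the time, the measured TCP pose, the force and the opening at its end, in the units of the state.
- get_obs(): the state, without advancing time (a new reading comes with each control period).
- camera(name): name is "scene" or "top"; returns a dict with "pixels" (400x640x3 uint8, red, green, blue), "depth" (400x640 float32, m along the optical axis (not along the pixel's ray), 0 where there is no reading), "fx", "fy", "cx", "cy" (pixels), "k1" (the pictures are not rectified: a ray, as slopes to the right and down, at radius r is drawn at 1 + k1 r^2 times it, then the intrinsics apply), "R" (3x3) and "t" (3): a world point X has camera coordinates R X + t. Camera axes: x right, y down, z forward; pixel columns grow to the right and rows downward; lengths in m; the calibration is good to about 2 mm. A picture is of the moment at which its call begins.
- sign_off(): hands the job in, once; it reports no verdict.
The state is a dict: "t": time; "joint_positions": joint angles; "joint_vel": joint speeds; "joint_efforts": joint torques, N m; "tool_pos": TCP position; "tool_rot": TCP orientation; "ft_force": force on the tool from outside, world axes, zero at the start; "wrist_torque": the same for the moment, N m; "gripper_width": finger opening in m.
Only numpy, scipy, OpenCV 4.12 (cv2) and the standard library are available. Lean on these libraries where they do the work, as an engineer would, in place of code of your own. Each camera call takes 0.05 s, during which the arm holds its last target.

## Working session

There is one attempt and no reset: what is moved stays moved. The work goes in short steps, Python scripts to look and compute and a tool call to move; the robot and the scene stay as the last step left them, time stands still between calls to the robot, and variables do not carry over. Pictures are saved under pics/ and viewed, and the job is handed in when it is done.

Besides the shell and the picture viewer there is one more tool, called after "Request:" by a JSON object that holds its "name" and its "arguments". servo_tool: Moves the arm, as the interface text tells. Its arguments: {"type":"object","properties":{"plan":{"type":"array","items":{"type":"array"}},"claw":{"type":"number"},"grip_force":{"type":"number"}},"required":["plan"]}

```bash
mkdir -p pics; ls
cat > h.py <<'E'
import numpy as np, cv2, pickle
from station import get_obs, camera, sign_off, tcp_to_grasp
def snap(n,f):
    c=camera(n); pickle.dump(c,open(f'pics/{f}.pkl','wb')); cv2.imwrite(f'pics/{f}.png',c['pixels'][:,:,::-1]); return c
def load(f): return pickle.load(open(f'pics/{f}.pkl','rb'))
def rays(c,uv):
    K=np.array([[c['fx'],0,c['cx']],[0,c['fy'],c['cy']],[0,0,1]]);uv=np.asarray(uv,float).reshape(-1,1,2)
    n=cv2.undistortPoints(uv,K,np.array([c['k1'],0,0,0,0.]),None,None,None).reshape(-1,2) if False else cv2.undistortPoints(uv,K,np.array([c['k1'],0,0,0,0.])).reshape(-1,2)
    R=np.array(c['R']);t=np.array(c['t'])
    return -R.T@t, np.c_[n,np.ones(len(n))]@R
def onz(c,uv,z):
    o,d=rays(c,uv); return o+d*((z-o[2])/d[:,2])[:,None]
def depthpts(c,uv):
    o,d=rays(c,uv); uv=np.asarray(uv,int).reshape(-1,2); D=c['depth'][uv[:,1],uv[:,0]]; return o+d*D[:,None]
def obs():
    o=get_obs(); print({k:np.round(v,3).tolist() for k,v in o.items()})
E
python3 - <<'E'
from h import *
for n in('scene','top'):
    c=snap(n,n+'0'); print(n,c['fx'],c['k1'],-np.array(c['R']).T@c['t'])
obs(); print(tcp_to_grasp)
E
```

```text
pics
scene 422.3755375738887 0.016384795782429944 [1.04351422 0.29162007 0.77926848]
top 415.2872937886478 0.03501961160228759 [0.3737848  0.04059335 1.05082686]
{'t': 0.1, 'joint_positions': [-75.778, 28.159, 89.344, 0.0, 62.548, -6.05], 'joint_vel': [-0.037, -0.035, -0.177, 0.088, -0.01, 0.044], 'joint_efforts': [0.005, -61.362, -25.861, 0.069, 0.047, -0.0], 'tool_pos': [0.217, -0.586, 0.182], 'tool_rot': [[0.938, 0.346, -0.0], [0.346, -0.938, 0.001], [0.0, -0.001, -1.0]], 'ft_force': [0.305, 0.293, -0.394], 'wrist_torque': [0.014, -0.013, -0.037], 'gripper_width': 0.095}
0.0188
```

View pics/scene0.png

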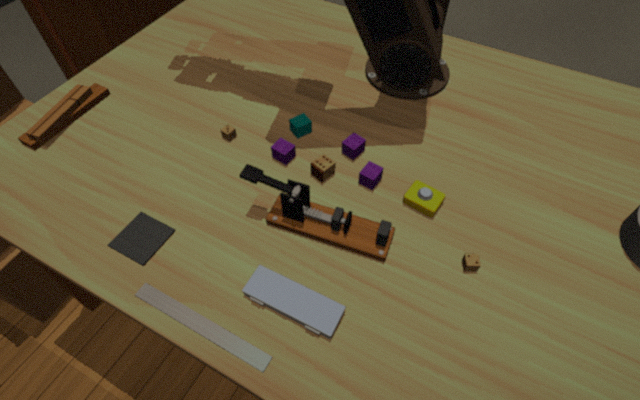

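View pics/top0.png

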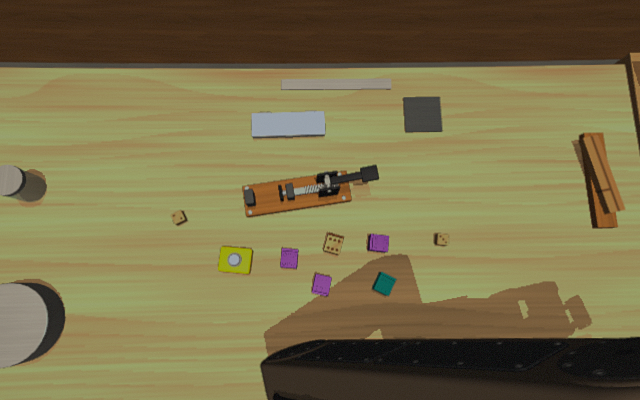

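The wooden die with pips is at top (333,243) and scene (323,167). The look-alikes are purple at top (289,258), (378,243) and (321,285), and turquoise at (384,284). The small dice are at (179,217) and (442,239). The clamp runs from its fixed jaw at (249,196) to the paddle at (370,174). I'll enlarge the die to confirm.

Run:
```python
from h import *
a=load('top0')['pixels'][:,:,::-1];b=load('scene0')['pixels'][:,:,::-1]
A=cv2.resize(a[225:265,313:353],(390,390),interpolation=cv2.INTER_NEAREST)
B=cv2.resize(b[147:187,303:343],(390,390),interpolation=cv2.INTER_NEAREST)
cv2.imwrite('pics/die.png',np.hstack([A,B]))
A=cv2.resize(a[155:225,235:390],(780,352),interpolation=cv2.INTER_CUBIC)
cv2.imwrite('pics/clamp.png',A)
```

```text
(no output)
```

View pics/die.png

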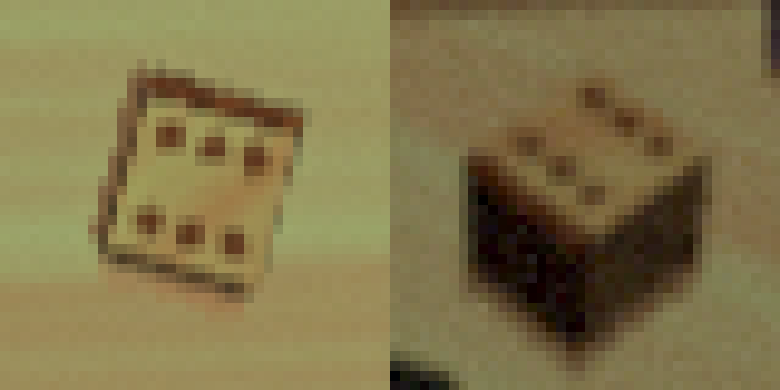

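View pics/clamp.png

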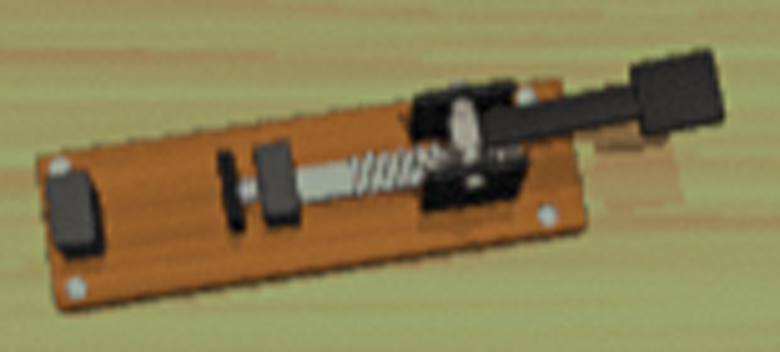

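The die is confirmed: light wood with six pips, and the dark plate strip is at the upper edge in the top view, facing away from the robot. In the scene crop the plate is the dark left face. Next I'll measure the die and clamp.

Run:
```python
from h import *
P={}
for n in('top0','scene0'):
    c=load(n); v,u=np.mgrid[0:400,0:640]; P[n]=depthpts(c,np.c_[u.ravel(),v.ravel()]).reshape(400,640,3); P[n][c['depth']==0]=np.nan
p=P['top0'];q=P['scene0']
print('die top z',p[243,333],'scene',q[163,323])
def rect(n,reg,zl,zh):
    x0,x1,y0,y1=reg; s=P[n][y0:y1,x0:x1].reshape(-1,3); s=s[(s[:,2]>zl)&(s[:,2]<zh)]
    r=cv2.minAreaRect((s[:,:2]*1000).astype(np.float32)); print(n,len(s),np.round(s[:,2].mean(),4),[np.round(x,1) for x in r], 'mean',s.mean(0).round(4)); return s
rect('top0',(313,353,225,265),.034,.047); rect('scene0',(300,346,145,190),.034,.047)
# board
for n,reg in(('top0',(230,365,160,225)),('scene0',(255,405,180,265))):
    rect(n,reg,.017,.027)
rect('top0',(238,262,180,212),.06,.075)   # fixed jaw
rect('scene0',(370,400,215,250),.06,.075)
rect('top0',(355,385,160,185),.1,.13) # paddle
rect('scene0',(236,262,160,185),.1,.13)
rect('top0',(278,300,178,206),.055,.075)
# tops of others
for nm,reg in dict(p1=(275,303,245,272),p2=(364,394,230,256),p3=(308,336,270,300),sd=(430,455,228,250),timer=(212,260,240,280),tin=(245,332,105,142)).items():
    print(nm); rect('top0',reg,.018,.06)
```

```text
die top z [ 0.46401988 -0.02813557  0.0402873 ] scene [ 0.46809937 -0.02645033  0.04157914]
top0 317 0.0399 [array([464.6, -29.1]), array([40.4, 48.7]), np.float64(74.3)] mean [ 0.465  -0.0294  0.0399]
scene0 292 0.0401 [array([440.3, -19.2]), array([ 40.5, 104.7]), np.float64(71.6)] mean [ 0.4689 -0.0276  0.0401]
top0 2148 0.0218 [array([596.1,  58.9]), array([ 81. , 269.5]), np.float64(8.0)] mean [0.5891 0.072  0.0218]
scene0 2649 0.0225 [array([541.3,  52. ]), array([197.2, 269.8]), np.float64(7.8)] mean [0.6033 0.0782 0.0225]
top0 137 0.0672 [array([579.9, 173.4]), array([36.4, 21.5]), np.float64(8.8)] mean [0.5792 0.1733 0.0672]
scene0 181 0.0679 [array([583.2, 174.8]), array([36. , 22.1]), np.float64(8.1)] mean [0.5842 0.1752 0.0679]
top0 312 0.1158 [array([ 618.9, -105. ]), array([35.9, 54.6]), np.float64(9.0)] mean [ 0.6185 -0.1076  0.1158]
scene0 322 0.1166 [array([ 621.3, -108.1]), array([36.8, 45.5]), np.float64(9.7)] mean [ 0.6244 -0.1087  0.1166]
top0 157 0.0647 [array([592.1,  84.2]), array([35.4, 35.6]), np.float64(7.6)] mean [0.5919 0.0823 0.0647]
p1
top0 335 0.0392 [array([431. ,  79.5]), array([39.8, 48.4]), np.float64(84.3)] mean [0.4299 0.0793 0.0392]
p2
top0 342 0.0386 [array([ 463.3, -140.1]), array([46.3, 42.5]), np.float64(82.5)] mean [ 0.4623 -0.1385  0.0386]
p3
top0 329 0.0394 [array([364.8,   2.2]), array([40.8, 45.6]), np.float64(76.4)] mean [0.3647 0.0025 0.0394]
sd
top0 135 0.0271 [array([ 469.2, -299.8]), array([27. , 27.1]), np.float64(85.3)] mean [ 0.4692 -0.2992  0.0271]
timer
top0 820 0.0299 [array([429.4, 210.7]), array([78.3, 61.6]), np.float64(82.5)] mean [0.4289 0.2098 0.0299]
tin
top0 1736 0.0237 [array([781.2,  79.1]), array([ 69. , 191.5]), np.float64(2.0)] mean [0.7799 0.0795 0.0237]
```

Request:
{"name": "servo_tool", "arguments": {"plan": [[[0.0125,0.028,-0.001],[0,0,-0.031]],[[0.0125,0.028,-0.001],[0,0,-0.031]],[[0.0125,0.028,-0.001],[0,0,-0.031]],[[0.0125,0.028,-0.001],[0,0,-0.031]],[[0.0125,0.028,-0.001],[0,0,-0.031]],[[0.0125,0.028,-0.001],[0,0,-0.031]],[[0.0125,0.028,-0.001],[0,0,-0.031]],[[0.0125,0.028,-0.001],[0,0,-0.031]],[[0.0125,0.028,-0.001],[0,0,-0.031]],[[0.0125,0.028,-0.001],[0,0,-0.031]]], "claw": 1}}

```text
t: 1.1
tool_pos: [0.3422, -0.2966, 0.168]
tool_rot: [[1.0, 0.026, -0.001], [0.026, -1.0, 0.006], [-0.001, -0.006, -1.0]]
ft_force: [0.6, 0.3, -0.4]
gripper_width: 0.0951
```

Request:
{"name": "servo_tool", "arguments": {"plan": [[[0.0139,0.03,-0.002],[0,0,-0.033]],[[0.0139,0.03,-0.002],[0,0,-0.033]],[[0.0139,0.03,-0.002],[0,0,-0.033]],[[0.0139,0.03,-0.002],[0,0,-0.033]],[[0.0139,0.03,-0.002],[0,0,-0.033]],[[0.0139,0.03,-0.002],[0,0,-0.033]],[[0.0139,0.03,-0.002],[0,0,-0.033]],[[0.0139,0.03,-0.002],[0,0,-0.033]],[[0.0139,0.025,-0.002],[0,0,-0.033]],[[0,0,0],[0,0,0]]]}}

```text
t: 2.1
tool_pos: [0.4706, -0.017, 0.1484]
tool_rot: [[0.96, -0.279, -0.001], [-0.279, -0.96, 0.007], [-0.003, -0.006, -1.0]]
ft_force: [0.9, -0.5, 0.1]
gripper_width: 0.0951
```

Run:
```python
from h import *
obs(); snap('top','top1'); snap('scene','scene1')
# refine die: light-wood/pip pixels + dark plate from initial pictures: top-face corners by hand-free mask
for n,reg in(('top0',(313,353,225,265)),('scene0',(300,346,145,190))):
    c=load(n); x0,x1,y0,y1=reg; v,u=np.mgrid[y0:y1,x0:x1]; P=depthpts(c,np.c_[u.ravel(),v.ravel()])
    k=(P[:,2]>.035)&(P[:,2]<.046)
    m=k.reshape(y1-y0,x1-x0).astype(np.uint8); cnt=max(cv2.findContours(m,0,cv2.CHAIN_APPROX_NONE)[0],key=cv2.contourArea).reshape(-1,2)+[x0,y0]
    w=onz(c,cnt,.04)[:,:2]*1000; r=cv2.minAreaRect(w.astype(np.float32)); print(n,r)
```

```text
{'t': 2.1, 'joint_positions': [-10.358, 18.268, 112.554, 0.495, 49.326, 95.5], 'joint_vel': [-1.245, -0.491, 1.399, -0.636, 0.2, -3.037], 'joint_efforts': [1.745, -44.449, -21.774, 0.172, -0.072, 1.09], 'tool_pos': [0.471, -0.017, 0.148], 'tool_rot': [[0.96, -0.279, -0.001], [-0.279, -0.96, 0.007], [-0.003, -0.006, -1.0]], 'ft_force': [0.864, -0.533, 0.109], 'wrist_torque': [0.041, 0.039, -0.031], 'gripper_width': 0.095}
top0 ((464.54266357421875, -29.20462417602539), (40.126461029052734, 47.70701599121094), 73.26554870605469)
scene0 ((469.4685974121094, -28.09857177734375), (43.07068634033203, 49.153160095214844), 72.33210754394531)
```

Request:
{"name": "servo_tool", "arguments": {"plan": [[[-0.002,-0.006,-0.01],[0,0,0]],[[-0.0016,-0.0055,-0.01],[0,0,0]],[[0,0,-0.02],[0,0,0]],[[0,0,-0.02],[0,0,0]],[[0,0,-0.01],[0,0,0]],[[0,0,0],[0,0,0]]]}}

```text
t: 2.8
tool_pos: [0.4622, -0.0374, 0.0731]
tool_rot: [[0.959, -0.284, -0.003], [-0.284, -0.959, 0.006], [-0.005, -0.005, -1.0]]
ft_force: [-0.3, -0.3, -0.5]
gripper_width: 0.095
```

Run:
```python
from h import *
a=snap('scene','s2')['pixels'][:,:,::-1]; snap('top','t2')
b=load('t2')['pixels'][:,:,::-1]
cv2.imwrite('pics/s2c.png',np.hstack([cv2.resize(a[100:220,260:400],None,fx=3,fy=3),cv2.resize(b[200:320,270:390],None,fx=3,fy=3)]))
```

```text
(no output)
```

View pics/s2c.png

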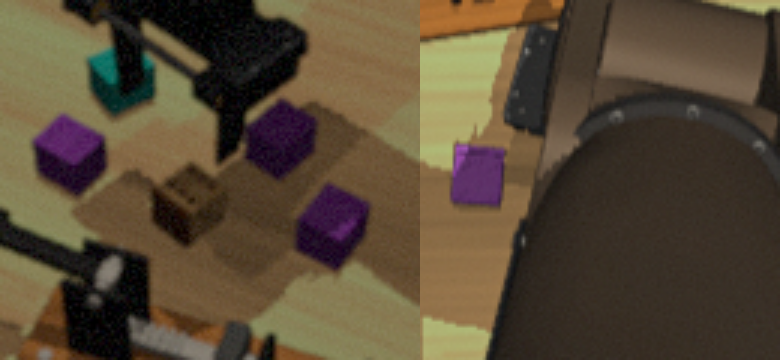

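Run:
```python
from h import *
obs()
```

```text
{'t': 2.9, 'joint_positions': [-12.966, 24.54, 117.841, 0.516, 37.792, 93.106], 'joint_vel': [0.655, -1.093, -0.936, 0.097, 0.435, 0.334], 'joint_efforts': [-0.233, -46.394, -15.816, 0.02, -0.19, -0.037], 'tool_pos': [0.463, -0.037, 0.074], 'tool_rot': [[0.959, -0.284, -0.002], [-0.284, -0.959, 0.006], [-0.003, -0.005, -1.0]], 'ft_force': [0.188, 0.487, 0.326], 'wrist_torque': [0.054, 0.026, -0.049], 'gripper_width': 0.095}
```

Request:
{"name": "servo_tool", "arguments": {"plan": [[[0.002,0.004,0],[0,0,0]],[[0.002,0.004,0],[0,0,0]],[[0,0,0],[0,0,0]],[[0,0,0],[0,0,0]]]}}

```text
t: 3.3
tool_pos: [0.4681, -0.0293, 0.076]
tool_rot: [[0.959, -0.284, 0.001], [-0.284, -0.959, 0.005], [-0.0, -0.006, -1.0]]
ft_force: [-0.3, 0.2, 0.3]
gripper_width: 0.0951
```

Request:
{"name": "servo_tool", "arguments": {"plan": [[[-0.0005,0,-0.016],[0,0,0]],[[0,0,-0.016],[0,0,0]],[[0,0,-0.016],[0,0,0]],[[0,0,-0.01],[0,0,0]],[[0,0,-0.003],[0,0,0]],[[0,0,0],[0,0,0]]]}}

```text
t: 3.9
tool_pos: [0.4689, -0.0289, 0.0147]
tool_rot: [[0.959, -0.282, 0.006], [-0.283, -0.959, 0.004], [0.004, -0.006, -1.0]]
ft_force: [-0.0, 0.3, -0.8]
gripper_width: 0.0951
```

Descend the last 6 mm, then close gently.

Request:
{"name": "servo_tool", "arguments": {"plan": [[[-0.001,0,-0.004],[0,0.006,0]],[[0,0,-0.001],[0,0,0]],[[0,0,0],[0,0,0]]]}}

```text
t: 4.2
tool_pos: [0.4685, -0.0291, 0.0105]
tool_rot: [[0.959, -0.282, 0.001], [-0.282, -0.959, 0.004], [0.0, -0.004, -1.0]]
ft_force: [1.0, 0.4, -0.7]
gripper_width: 0.0951
```

Request:
{"name": "servo_tool", "arguments": {"plan": [[[0,0,0],[0,0,0]],[[0,0,0],[0,0,0]],[[0,0,0],[0,0,0]],[[0,0,0],[0,0,0]],[[0,0,0],[0,0,0]],[[0,0,0],[0,0,0]]], "claw": 0, "grip_force": 12}}

```text
t: 4.8
tool_pos: [0.4689, -0.0291, 0.0112]
tool_rot: [[0.959, -0.282, 0.003], [-0.282, -0.959, 0.004], [0.001, -0.004, -1.0]]
ft_force: [0.2, 0.4, 0.2]
gripper_width: 0.0525
```

Request:
{"name": "servo_tool", "arguments": {"plan": [[[0,0,0],[0,0,0]],[[0,0,0],[0,0,0]],[[0,0,0],[0,0,0]],[[0,0,0],[0,0,0]]]}}

```text
t: 5.2
tool_pos: [0.4689, -0.0291, 0.0112]
tool_rot: [[0.959, -0.282, 0.002], [-0.282, -0.959, 0.004], [0.001, -0.004, -1.0]]
ft_force: [0.9, -0.1, -1.0]
gripper_width: 0.0204
```

The opening is 20 mm, smaller than the 40 mm die, so something is wrong. I'll look before moving.

Run:
```python
from h import *
a=snap('scene','s3')['pixels'][:,:,::-1]; 
b=snap('top','t3')['pixels'][:,:,::-1]
cv2.imwrite('pics/s3c.png',np.hstack([cv2.resize(a[100:220,260:400],None,fx=3,fy=3),cv2.resize(b[200:320,270:390],None,fx=3,fy=3)]))
obs()
```

```text
{'t': 5.3, 'joint_positions': [-11.778, 31.464, 120.046, 0.505, 28.395, 94.177], 'joint_vel': [-0.039, -0.001, 0.021, 0.112, -0.01, 0.052], 'joint_efforts': [-0.001, -51.152, -11.96, 0.02, -0.089, -0.0], 'tool_pos': [0.469, -0.029, 0.011], 'tool_rot': [[0.959, -0.282, 0.002], [-0.282, -0.959, 0.004], [0.001, -0.004, -1.0]], 'ft_force': [-1.287, 0.624, 0.213], 'wrist_torque': [0.063, 0.034, -0.014], 'gripper_width': 0.013}
```

View pics/s3c.png

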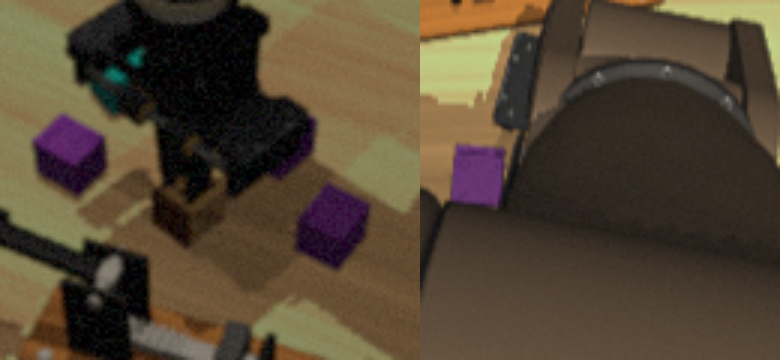

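Run:
```python
from h import *
for n in('s2','s3'):
    c=load(n); v,u=np.mgrid[0:400,0:640]; P=depthpts(c,np.c_[u.ravel(),v.ravel()]).reshape(400,640,3)
    if n=='s3':
        g=np.uint8(np.clip(P[130:190,290:370,2]*1000,0,255)); 
        for v in range(140,186,3): print(v,[tuple((P[v,u]*1000).round().astype(int)) for u in range(310,340,4)])
    X=np.array([.469,-.029,.011]); q=np.array(c['R'])@X+c['t']; print(n,c['cx']+c['fx']*q[0]/q[2],c['cy']+c['fy']*q[1]/q[2])
a=load('s3')['pixels'][:,:,::-1]; a=cv2.convertScaleAbs(a,alpha=2.2)
cv2.imwrite('pics/s3d.png',cv2.resize(a[130:200,290:370],None,fx=8,fy=8,interpolation=cv2.INTER_CUBIC))
c=load('scene0'); q=np.array(c['R'])@np.zeros(3)+c['t']; print(c['cx']+c['fx']*q[0]/q[2],c['cy']+c['fy']*q[1]/q[2])
```

```text
s2 321.91256661223883 171.39852731557266
140 [(np.int64(497), np.int64(-42), np.int64(135)), (np.int64(498), np.int64(-31), np.int64(141)), (np.int64(498), np.int64(-22), np.int64(146)), (np.int64(502), np.int64(-10), np.int64(156)), (np.int64(507), np.int64(2), np.int64(166)), (np.int64(507), np.int64(11), np.int64(170)), (np.int64(500), np.int64(17), np.int64(166)), (np.int64(496), np.int64(24), np.int64(166))]
143 [(np.int64(391), np.int64(-107), np.int64(-1)), (np.int64(509), np.int64(-25), np.int64(145)), (np.int64(505), np.int64(-18), np.int64(145)), (np.int64(503), np.int64(-10), np.int64(147)), (np.int64(507), np.int64(2), np.int64(157)), (np.int64(510), np.int64(13), np.int64(165)), (np.int64(507), np.int64(20), np.int64(165)), (np.int64(502), np.int64(27), np.int64(165))]
146 [(np.int64(401), np.int64(-101), np.int64(0)), (np.int64(509), np.int64(-25), np.int64(136)), (np.int64(513), np.int64(-13), np.int64(146)), (np.int64(508), np.int64(-7), np.int64(144)), (np.int64(499), np.int64(-2), np.int64(138)), (np.int64(509), np.int64(13), np.int64(155)), (np.int64(513), np.int64
[... 4224 characters left out ...]
np.int64(495), np.int64(-25), np.int64(2)), (np.int64(493), np.int64(-16), np.int64(4)), (np.int64(487), np.int64(-8), np.int64(3)), (np.int64(482), np.int64(0), np.int64(2)), (np.int64(476), np.int64(7), np.int64(0)), (np.int64(474), np.int64(17), np.int64(3))]
185 [(np.int64(511), np.int64(-38), np.int64(0)), (np.int64(508), np.int64(-29), np.int64(1)), (np.int64(504), np.int64(-20), np.int64(2)), (np.int64(498), np.int64(-13), np.int64(0)), (np.int64(494), np.int64(-4), np.int64(1)), (np.int64(488), np.int64(3), np.int64(-1)), (np.int64(485), np.int64(13), np.int64(2)), (np.int64(480), np.int64(21), np.int64(1))]
s3 321.91256661223883 171.39852731557266
406.3436235416935 72.47601249582173
```

View pics/s3d.png

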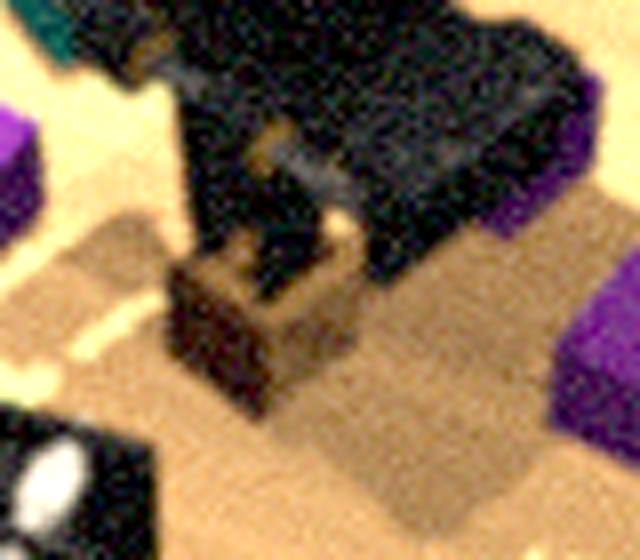

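Run:
```python
from h import *
c=load('s2'); v,u=np.mgrid[0:400,0:640]; P=depthpts(c,np.c_[u.ravel(),v.ravel()]).reshape(400,640,3)*1000
def f(us,vs):
    for v in vs: print(v,[ '%d:%d,%d,%d'%(u,*P[v,u].round()) for u in us])
f(range(296,312,2),range(118,138,3)); f(range(328,344,2),range(136,158,3))
a=cv2.convertScaleAbs(c['pixels'][:,:,::-1],alpha=2.2)
cv2.imwrite('pics/s2d.png',cv2.resize(a[110:180,285:365],None,fx=8,fy=8,interpolation=cv2.INTER_CUBIC))
```

```text
118 ['296:367,-161,42', '298:463,-91,148', '300:460,-88,148', '302:456,-86,145', '304:449,-85,141', '306:444,-82,138', '308:349,-136,39', '310:496,-41,197']
121 ['296:374,-156,39', '298:459,-94,136', '300:461,-88,139', '302:456,-86,136', '304:450,-85,132', '306:446,-82,130', '308:360,-129,40', '310:359,-124,41']
124 ['296:386,-149,42', '298:460,-94,127', '300:462,-88,132', '302:457,-86,129', '304:451,-84,124', '306:447,-82,122', '308:366,-126,36', '310:359,-124,31']
127 ['296:393,-145,40', '298:392,-140,41', '300:461,-89,122', '302:457,-86,119', '304:451,-85,115', '306:444,-83,110', '308:364,-127,24', '310:361,-124,22']
130 ['296:398,-142,35', '298:390,-142,28', '300:462,-89,113', '302:458,-86,111', '304:451,-85,106', '306:373,-128,20', '308:364,-128,13', '310:362,-123,13']
133 ['296:399,-143,25', '298:394,-140,22', '300:385,-139,15', '302:384,-134,16', '304:380,-131,14', '306:371,-130,7', '308:367,-127,4', '310:360,-125,0']
136 ['296:395,-146,9', '298:392,-142,9', '300:389,-138,8', '302:385,-134,6', '304:378,-132,1', '306:377,-127,2', '308:373,-123,1', '310:372,-118,2']
136 ['328:34
[... 456 characters left out ...]
73,-59,-1', '332:489,7,137', '334:490,12,140', '336:487,15,139', '338:479,16,132', '340:474,18,129', '342:387,-18,32']
148 ['328:385,-58,0', '330:385,-52,3', '332:491,8,130', '334:491,13,133', '336:484,14,127', '338:477,15,121', '340:369,-32,-2', '342:387,-18,22']
151 ['328:393,-53,-1', '330:392,-48,0', '332:491,8,121', '334:488,11,120', '336:480,12,113', '338:380,-31,-2', '340:378,-27,-2', '342:389,-16,13']
154 ['328:402,-49,-2', '330:402,-43,1', '332:491,8,112', '334:398,-34,2', '336:393,-31,-1', '338:392,-25,1', '340:391,-21,2', '342:385,-18,-1']
157 ['328:446,-25,42', '330:410,-38,1', '332:410,-33,3', '334:407,-29,2', '336:402,-26,-1', '338:402,-20,2', '340:397,-17,-1', '342:395,-13,-1']
```

View pics/s2d.png

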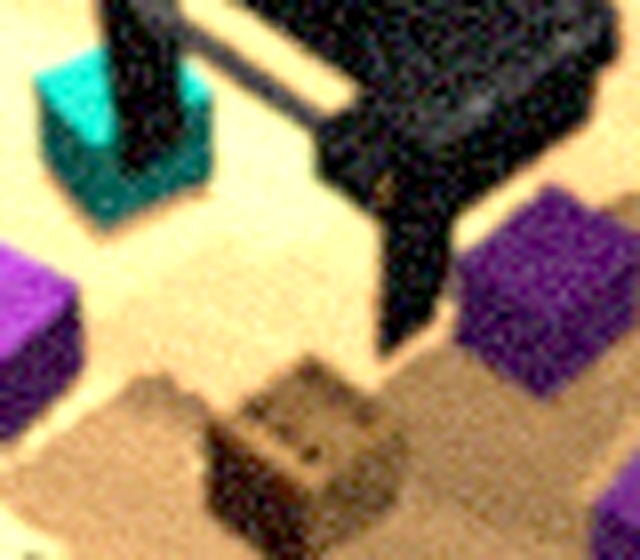

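The finger tips in s2 measure z≈0.107 where the reported TCP z was 0.073. The tips are therefore about 33 mm above the reported TCP, and the fingers closed just above the die top. The die itself hasn't moved. I'll open again and measure the tips more exactly.

Request:
{"name": "servo_tool", "arguments": {"plan": [[[0,0,0.005],[0,0,0]],[[0,0,0],[0,0,0]],[[0,0,0],[0,0,0]],[[0,0,0],[0,0,0]],[[0,0,0],[0,0,0]],[[0,0,0],[0,0,0]],[[0,0,0],[0,0,0]],[[0,0,0],[0,0,0]],[[0,0,0],[0,0,0]],[[0,0,0],[0,0,0]]], "claw": 1}}

```text
t: 6.3
tool_pos: [0.4689, -0.0291, 0.0166]
tool_rot: [[0.959, -0.282, 0.003], [-0.282, -0.959, 0.004], [0.001, -0.004, -1.0]]
ft_force: [0.6, 0.6, -0.2]
gripper_width: 0.0869
```

Run:
```python
from h import *
c=snap('scene','s4'); v,u=np.mgrid[0:400,0:640]; P=depthpts(c,np.c_[u.ravel(),v.ravel()]).reshape(400,640,3)*1000
obs()
a=cv2.convertScaleAbs(c['pixels'][:,:,::-1],alpha=2.2)
cv2.imwrite('pics/s4d.png',cv2.resize(a[130:200,285:365],None,fx=8,fy=8,interpolation=cv2.INTER_CUBIC))
for x in range(294,352,2):
    col=[(v,P[v,x]) for v in range(125,200)]
    # lowest finger pixel: last dark with jump in depth
    D=c['depth'][125:200,x]; j=np.where(np.diff(D)>.025)[0]
    print(x,[(125+k,P[125+k,x].round().astype(int).tolist()) for k in j])
```

```text
{'t': 6.35, 'joint_positions': [-11.778, 30.855, 119.856, 0.493, 29.193, 94.194], 'joint_vel': [0.066, 0.076, -0.037, -0.082, -0.038, 0.101], 'joint_efforts': [0.001, -50.887, -12.362, 0.02, -0.09, -0.001], 'tool_pos': [0.469, -0.029, 0.017], 'tool_rot': [[0.959, -0.282, 0.003], [-0.282, -0.959, 0.004], [0.001, -0.004, -1.0]], 'ft_force': [-0.53, -0.252, -0.237], 'wrist_torque': [0.062, 0.025, 0.036], 'gripper_width': 0.091}
294 [(np.int64(132), [492, -85, 135]), (np.int64(165), [1044, 292, 779])]
296 [(np.int64(132), [486, -83, 130])]
298 [(np.int64(130), [490, -76, 142])]
300 [(np.int64(131), [492, -69, 145]), (np.int64(132), [468, -85, 114])]
302 [(np.int64(133), [492, -64, 141]), (np.int64(145), [468, -82, 74])]
304 [(np.int64(125), [488, -61, 162]), (np.int64(134), [494, -58, 143]), (np.int64(153), [471, -75, 53])]
306 [(np.int64(127), [491, -54, 163]), (np.int64(136), [496, -52, 141]), (np.int64(152), [466, -73, 53]), (np.int64(162), [1044, 292, 779]), (np.int64(187), [1044, 292, 779])]
308 [(np.int64(128), [492, -49, 163]), (np.int64(137), [497, -47, 142]), (np.int64(151), [46
[... 785 characters left out ...]
2), [508, 7, 163]), (np.int64(157), [520, 14, 133])]
330 [(np.int64(158), [525, 21, 138])]
332 [(np.int64(159), [523, 25, 135]), (np.int64(174), [494, 11, 49])]
334 [(np.int64(158), [519, 28, 136]), (np.int64(173), [491, 14, 52])]
336 [(np.int64(163), [527, 36, 133]), (np.int64(171), [484, 16, 52])]
338 [(np.int64(157), [1044, 292, 779]), (np.int64(164), [524, 40, 129]), (np.int64(170), [479, 18, 52])]
340 [(np.int64(162), [518, 41, 131]), (np.int64(167), [475, 21, 61]), (np.int64(181), [1044, 292, 779])]
342 [(np.int64(161), [513, 43, 130])]
344 [(np.int64(159), [507, 45, 130])]
346 [(np.int64(158), [502, 47, 130])]
348 [(np.int64(156), [494, 48, 129])]
350 [(np.int64(155), [488, 49, 127])]
```

View pics/s4d.png

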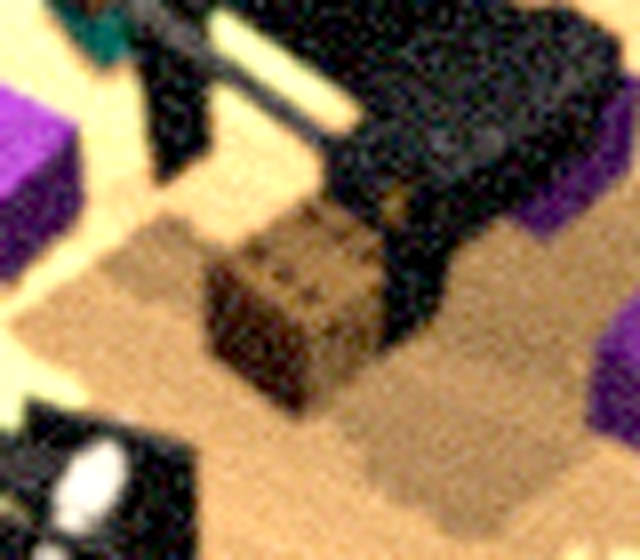

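The tips are at z≈0.050–0.052 with reported z at 0.0166, so the real tip sits about 33–34 mm above the reported value. The xy agrees, and the fingers straddle the die. I'll descend a further 40 mm in steps, watching the force.

Request:
{"name": "servo_tool", "arguments": {"plan": [[[-0.001,0,-0.01],[0,0,0]],[[0,0,-0.01],[0,0,0]],[[0,0,-0.006],[0,0,0]],[[0,0,0],[0,0,0]]]}}

```text
t: 6.75
tool_pos: [0.4675, -0.0291, -0.012]
tool_rot: [[0.959, -0.282, 0.002], [-0.282, -0.959, 0.004], [0.001, -0.004, -1.0]]
ft_force: [0.6, 0.5, -0.1]
gripper_width: 0.0952
```

Request:
{"name": "servo_tool", "arguments": {"plan": [[[0,0,-0.005],[0,0,0]],[[0,0,-0.004],[0,0,0]],[[0,0,0],[0,0,0]]]}}

```text
t: 7.05
tool_pos: [0.4674, -0.0291, -0.0222]
tool_rot: [[0.959, -0.282, 0.001], [-0.282, -0.959, 0.004], [0.0, -0.004, -1.0]]
ft_force: [-0.1, 0.5, -0.5]
gripper_width: 0.095
```

Request:
{"name": "servo_tool", "arguments": {"plan": [[[0,0,-0.002],[0,0,0]],[[0,0,0],[0,0,0]],[[0,0,0],[0,0,0]],[[0,0,0],[0,0,0]],[[0,0,0],[0,0,0]],[[0,0,0],[0,0,0]],[[0,0,0],[0,0,0]],[[0,0,0],[0,0,0]],[[0,0,0],[0,0,0]],[[0,0,0],[0,0,0]]], "claw": 0, "grip_force": 12}}

```text
t: 8.05
tool_pos: [0.4678, -0.0292, -0.0237]
tool_rot: [[0.959, -0.282, 0.003], [-0.282, -0.959, 0.004], [0.001, -0.004, -1.0]]
ft_force: [0.6, -0.5, -0.4]
gripper_width: 0.0399
```

Request:
{"name": "servo_tool", "arguments": {"plan": [[[0,0,0],[0,0,0]],[[0,0,0],[0,0,0]]]}}

```text
t: 8.25
tool_pos: [0.4678, -0.0291, -0.0237]
tool_rot: [[0.959, -0.282, 0.003], [-0.282, -0.959, 0.004], [0.001, -0.004, -1.0]]
ft_force: [-0.4, 0.4, 1.0]
gripper_width: 0.0398
```

Gripped at 39.8 mm. Lifting.

Request:
{"name": "servo_tool", "arguments": {"plan": [[[0,0,0.01],[0,0,0]],[[0,0,0.02],[0,0,0]],[[0,0,0.025],[0,0,0]],[[0,0,0.025],[0,0,0]],[[0,0,0.02],[0,0,0]],[[0,0,0.01],[0,0,0.05]],[[0.006,0.008,0],[0,0,0.1]],[[0.006,0.008,0],[0,0,0.1]],[[0.006,0.008,0],[0,0,0.1]],[[0.006,0.008,0],[0,0,0.1]]]}}

```text
t: 9.25
tool_pos: [0.4907, 0.0034, 0.0976]
tool_rot: [[0.984, 0.176, 0.003], [0.176, -0.984, 0.004], [0.004, -0.003, -1.0]]
ft_force: [-0.4, 0.1, -0.5]
gripper_width: 0.04
```

Request:
{"name": "servo_tool", "arguments": {"plan": [[[0.006,0.008,0],[0,0,0.1]],[[0.006,0.008,0],[0,0,0.1]],[[0.006,0.008,0],[0,0,0.1]],[[0.006,0.008,0],[0,0,0.1]],[[0.006,0.008,0],[0,0,0.1]],[[0.006,0.008,0],[0,0,0.1]],[[0.006,0.008,0],[0,0,0.1]],[[0.006,0.008,0],[0,0,0.1]],[[0.006,0.008,0],[0,0,0.1]],[[0,0,0],[0,0,0]]]}}

```text
t: 10.25
tool_pos: [0.5455, 0.0795, 0.105]
tool_rot: [[0.437, 0.9, 0.001], [0.899, -0.437, 0.006], [0.006, -0.001, -1.0]]
ft_force: [0.1, -0.1, -0.8]
gripper_width: 0.0398
```

Request:
{"name": "servo_tool", "arguments": {"plan": [[[0.007,0.009,0],[0,0,0.09]],[[0.007,0.009,0],[0,0,0.09]],[[0.007,0.009,0],[0,0,0.09]],[[0.007,0.009,0],[0,0,0.09]],[[0.007,0.009,0],[0,0,0.09]],[[0.004,0.006,0],[0,0,0.09]],[[0,0,0],[0,0,0]],[[0,0,0],[0,0,0]]]}}

```text
t: 11.05
tool_pos: [0.5823, 0.1295, 0.1086]
tool_rot: [[-0.081, 0.997, -0.003], [0.997, 0.081, 0.005], [0.005, -0.002, -1.0]]
ft_force: [0.9, 1.4, -1.0]
gripper_width: 0.04
```

Run:
```python
from h import *
c=snap('scene','s5'); 
obs()
a=cv2.convertScaleAbs(c['pixels'][:,:,::-1],alpha=1.8)
cv2.imwrite('pics/s5d.png',cv2.resize(a[140:270,230:410],None,fx=4,fy=4,interpolation=cv2.INTER_CUBIC))
```

```text
{'t': 11.1, 'joint_positions': [6.045, 30.543, 97.89, 0.356, 51.687, 1.137], 'joint_vel': [-0.026, 0.101, 0.026, 0.08, -0.073, -0.864], 'joint_efforts': [0.174, -60.201, -22.309, 0.076, 0.037, -0.033], 'tool_pos': [0.582, 0.129, 0.109], 'tool_rot': [[-0.082, 0.997, -0.003], [0.997, 0.082, 0.005], [0.005, -0.002, -1.0]], 'ft_force': [-0.647, -0.26, 0.001], 'wrist_torque': [0.011, -0.109, -0.04], 'gripper_width': 0.04}
```

View pics/s5d.png

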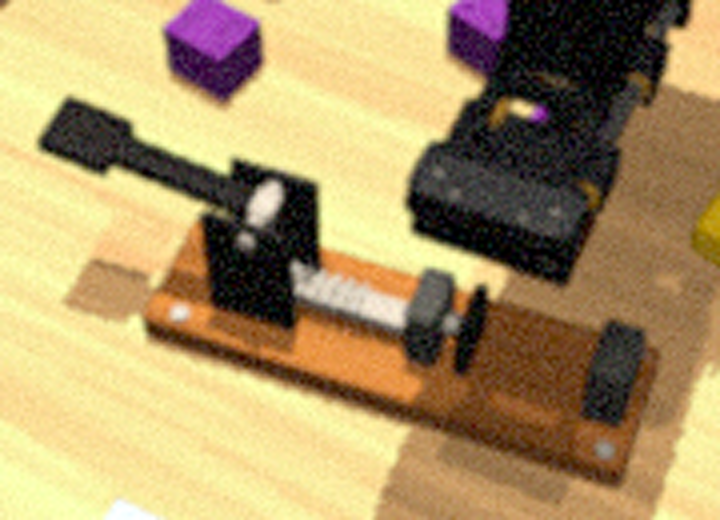

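Request:
{"name": "servo_tool", "arguments": {"plan": [[[0.003,0.002,-0.01],[0,0,0.03]],[[0.002,0.002,-0.02],[0,0,0.029]],[[0,0,-0.02],[0,0,0]],[[0,0,-0.01],[0,0,0]],[[0,0,-0.005],[0,0,0]],[[0,0,0],[0,0,0]],[[0,0,0],[0,0,0]]]}}

```text
t: 11.8
tool_pos: [0.5872, 0.132, 0.0405]
tool_rot: [[-0.137, 0.991, -0.002], [0.991, 0.137, 0.004], [0.005, -0.002, -1.0]]
ft_force: [-0.0, 0.4, -0.3]
gripper_width: 0.0401
```

Run:
```python
from h import *
c=snap('scene','s6'); d=snap('top','t6')
obs()
a=cv2.convertScaleAbs(c['pixels'][:,:,::-1],alpha=1.8);b=cv2.convertScaleAbs(d['pixels'][:,:,::-1],alpha=1.5)
cv2.imwrite('pics/s6d.png',np.hstack([cv2.resize(a[140:270,250:410],None,fx=3,fy=3,interpolation=cv2.INTER_CUBIC),cv2.resize(b[140:270,220:320],None,fx=3,fy=3)]))
```

```text
{'t': 11.9, 'joint_positions': [6.247, 36.019, 100.146, 0.387, 43.914, -1.928], 'joint_vel': [0.057, -0.092, -0.027, -0.084, 0.006, 0.049], 'joint_efforts': [-0.045, -62.93, -18.982, 0.064, 0.045, 0.004], 'tool_pos': [0.587, 0.132, 0.041], 'tool_rot': [[-0.137, 0.991, -0.002], [0.991, 0.137, 0.005], [0.005, -0.001, -1.0]], 'ft_force': [-0.233, -0.128, 0.665], 'wrist_torque': [0.013, -0.15, 0.044], 'gripper_width': 0.04}
```

View pics/s6d.png

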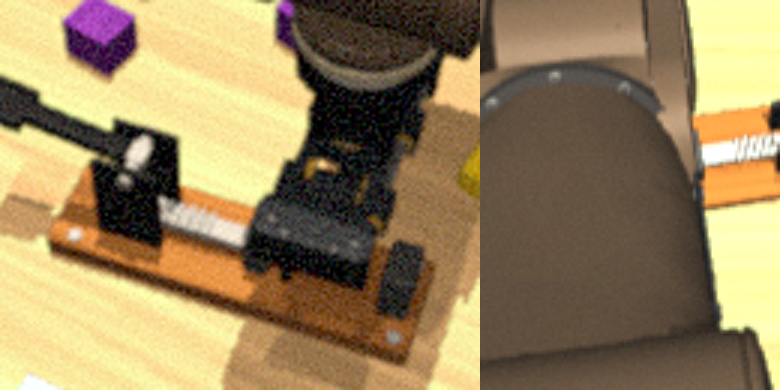

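Run:
```python
from h import *
c=load('s6'); v,u=np.mgrid[0:400,0:640]; P=depthpts(c,np.c_[u.ravel(),v.ravel()]).reshape(400,640,3)
a=np.deg2rad(98.1); ux=np.array([np.cos(a),np.sin(a)]); uy=np.array([-ux[1],ux[0]])
J=np.array([.5833,.1748]); O=J-.130*ux
print('scene-frame origin',O,'tcp in that',(np.array([.5872,.132])-O)@ux)
for vv in range(205,236,3):
    print(vv,[ '%d,%d,%d'%tuple((np.array([(P[vv,x,:2]-O)@ux,(P[vv,x,:2]-O)@uy,P[vv,x,2]])*1000).round()) for x in range(328,382,4)])
```

```text
scene-frame origin [0.60161716 0.04609692] tcp in that 0.08707747264517476
205 ['-10,61,1', '-2,64,0', '7,68,0', '57,-65,195', '63,-61,193', '65,-44,172', '72,-43,175', '79,-41,175', '85,-38,174', '92,-37,176', '99,-33,174', '108,-44,193', '112,-30,176', '119,-26,174']
208 ['-2,39,21', '1,57,0', '52,-73,194', '58,-69,193', '65,-68,195', '71,-65,193', '78,-62,193', '84,-61,194', '88,-45,175', '94,-42,175', '101,-42,179', '110,-51,194', '114,-34,174', '120,-31,173']
211 ['1,30,24', '9,33,24', '54,-78,193', '61,-76,194', '67,-74,194', '73,-71,194', '80,-70,195', '86,-66,194', '92,-62,191', '99,-63,196', '105,-59,193', '111,-56,192', '116,-41,175', '121,-26,158']
214 ['4,22,25', '12,27,21', '56,-84,193', '62,-81,192', '69,-79,193', '75,-78,195', '82,-76,195', '88,-72,194', '94,-70,194', '101,-69,196', '107,-66,196', '113,-64,195', '117,-44,170', '108,79,0']
217 ['11,3,42', '24,-9,65', '59,-90,195', '65,-87,194', '71,-84,193', '77,-84,195', '84,-81,195', '90,-79,195', '96,-76,194', '102,-74,194', '109,-71,194', '115,-70,195', '118,-44,161', '110,69,3']
220 ['13,-3,41', '26,-15,64', '59,-9
[... 438 characters left out ...]
1,164', '87,-87,178', '94,-90,185', '101,-89,188', '107,-89,191', '114,-89,194', '120,-84,191', '110,32,20', '122,2,69']
229 ['17,-14,23', '27,-15,30', '36,-16,36', '41,-5,24', '72,-83,153', '79,-83,158', '86,-82,160', '93,-82,165', '101,-88,177', '108,-87,179', '115,-90,187', '120,-79,175', '112,23,22', '124,-5,70']
232 ['20,-21,24', '28,-18,23', '35,-14,23', '43,-10,21', '53,-16,35', '59,-6,24', '67,-4,24', '94,-83,156', '100,-81,157', '107,-80,160', '115,-87,175', '107,13,22', '115,15,23', '126,-10,67']
235 ['22,-27,22', '30,-25,23', '38,-22,24', '46,-19,23', '54,-15,22', '61,-12,22', '69,-9,22', '77,-7,24', '85,-5,25', '108,-82,153', '115,-81,156', '109,5,24', '120,-14,58', '128,-15,64']
```

The gripper body spans clamp x 53–122 and is centred in y, so the die is at clamp x≈87 and y≈0. Lowering it.

Request:
{"name": "servo_tool", "arguments": {"plan": [[[0,0.001,-0.01],[0,0,0.004]],[[0,0,-0.01],[0,0,0]],[[0,0,-0.008],[0,0,0]],[[0,0,-0.004],[0,0,0]],[[0,0,0],[0,0,0]],[[0,0,0],[0,0,0]]]}}

```text
t: 12.5
tool_pos: [0.5875, 0.1332, 0.0065]
tool_rot: [[-0.142, 0.99, -0.001], [0.99, 0.142, 0.005], [0.005, -0.0, -1.0]]
ft_force: [-0.3, 0.6, -0.5]
gripper_width: 0.0399
```

Request:
{"name": "servo_tool", "arguments": {"plan": [[[0,0,-0.004],[0,0,0]],[[0,0,-0.002],[0,0,0]],[[0,0,0],[0,0,0]]]}}

```text
t: 12.8
tool_pos: [0.5879, 0.1332, 0.0005]
tool_rot: [[-0.142, 0.99, 0.0], [0.99, 0.142, 0.005], [0.005, 0.001, -1.0]]
ft_force: [-0.1, 0.2, -0.9]
gripper_width: 0.0402
```

Request:
{"name": "servo_tool", "arguments": {"plan": [[[0,0,-0.002],[0,0,0]],[[0,0,0],[0,0,0]]]}}

```text
t: 13.0
tool_pos: [0.588, 0.1333, -0.0015]
tool_rot: [[-0.142, 0.99, 0.001], [0.99, 0.142, 0.005], [0.005, 0.001, -1.0]]
ft_force: [0.5, 0.1, -0.0]
gripper_width: 0.04
```

Request:
{"name": "servo_tool", "arguments": {"plan": [[[0,0,0],[0,0,0]],[[0,0,0],[0,0,0]],[[0,0,0],[0,0,0]],[[0,0,0],[0,0,0]],[[0,0,0],[0,0,0]],[[0,0,0],[0,0,0]],[[0,0,0],[0,0,0]],[[0,0,0],[0,0,0]]], "claw": 0.8}}

```text
t: 13.8
tool_pos: [0.5882, 0.1333, -0.0011]
tool_rot: [[-0.142, 0.99, 0.001], [0.99, 0.142, 0.005], [0.005, 0.002, -1.0]]
ft_force: [0.4, -0.0, 0.3]
gripper_width: 0.0756
```

Request:
{"name": "servo_tool", "arguments": {"plan": [[[0,0,0.01],[0,0,0]],[[0,0,0.02],[0,0,0]],[[0,0,0.03],[0,0,0]],[[0,0,0.03],[0,0,0]],[[0,0,0.03],[0,0,0]],[[0,-0.01,0.02],[0,0,0]],[[0.002,-0.03,0.01],[0,0,0]],[[0.003,-0.03,0],[0,0,0]],[[0.003,-0.03,0],[0,0,0]],[[0,0,0],[0,0,0]]]}}

```text
t: 14.8
tool_pos: [0.5953, 0.0308, 0.1626]
tool_rot: [[-0.145, 0.989, 0.006], [0.989, 0.145, 0.004], [0.003, 0.007, -1.0]]
ft_force: [0.3, 0.2, 0.2]
gripper_width: 0.0758
```

Run:
```python
from h import *
c=snap('scene','s7'); d=snap('top','t7')
obs()
a=cv2.convertScaleAbs(c['pixels'][:,:,::-1],alpha=1.8);b=cv2.convertScaleAbs(d['pixels'][:,:,::-1],alpha=1.5)
cv2.imwrite('pics/s7d.png',np.hstack([cv2.resize(a[140:270,250:410],None,fx=3,fy=3,interpolation=cv2.INTER_CUBIC),cv2.resize(b[140:270,220:320],None,fx=3,fy=3)]))
```

```text
{'t': 14.9, 'joint_positions': [-3.304, 26.787, 95.151, 0.346, 57.769, -11.87], 'joint_vel': [1.492, 0.568, 0.29, 0.026, -0.328, 0.27], 'joint_efforts': [-1.619, -58.391, -24.617, -0.003, 0.049, -0.133], 'tool_pos': [0.595, 0.033, 0.162], 'tool_rot': [[-0.146, 0.989, 0.005], [0.989, 0.146, 0.005], [0.004, 0.006, -1.0]], 'ft_force': [0.778, 1.127, 0.129], 'wrist_torque': [-0.005, -0.106, 0.033], 'gripper_width': 0.076}
```

View pics/s7d.png

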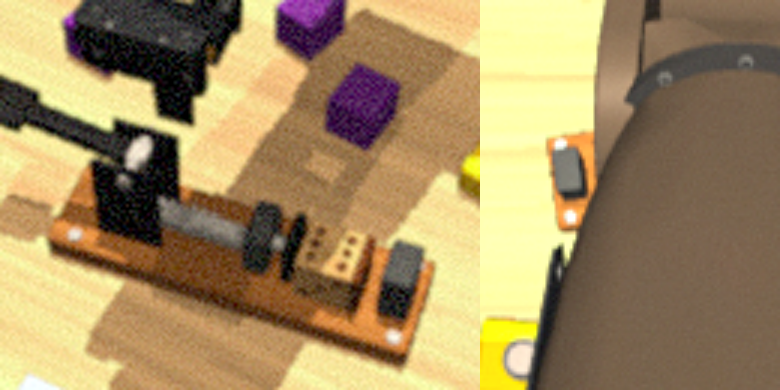

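The die stands on the board between the pad and the fixed jaw with pips up. I'll measure it in the clamp frame.

```bash
cat >> h.py <<'E'
a_=np.deg2rad(98.1); ux=np.array([np.cos(a_),np.sin(a_)]); uy=np.array([-ux[1],ux[0]])
def cloud(c):
    v,u=np.mgrid[0:400,0:640]; P=depthpts(c,np.c_[u.ravel(),v.ravel()]).reshape(400,640,3); P[c['depth']==0]=np.nan; return P
O_s=np.array([.5833,.1748])-.130*ux
def cl(P,O=O_s):
    return np.concatenate([((P[...,:2]-O)@ux)[...,None],((P[...,:2]-O)@uy)[...,None],P[...,2:]],-1)*1000
E
python3 - <<'E'
from h import *
Q=cl(cloud(load('s7'))); s=Q[205:250,325:385].reshape(-1,3)
m=s[(s[:,2]>58.5)&(s[:,2]<64)&(s[:,0]>58)&(s[:,0]<117)&(abs(s[:,1])<26)]
print(len(m),m.mean(0),m.min(0),m.max(0),cv2.minAreaRect(m[:,:2].astype(np.float32)))
j=s[(s[:,2]>65)&(s[:,0]>110)];print('jaw',len(j),cv2.minAreaRect(j[:,:2].astype(np.float32)))
f=s[(s[:,2]>30)&(s[:,2]<56)&(s[:,0]>60)&(s[:,0]<115)]; print('front face y',np.median(f[:,1]))
p=s[(s[:,2]>55)&(s[:,0]<55)&(s[:,0]>36)]; print('pad',len(p),p.min(0),p.max(0),p.mean(0))
E
```

```text
329 [84.65136464 -2.81045831 62.21497462] [ 60.80036614 -22.87128477  58.55472197] [106.94742829  20.01634142  63.98408664] ((83.83341979980469, -1.4284782409667969), (42.594879150390625, 46.419517517089844), 89.45076751708984)
jaw 94 ((123.92973327636719, -0.4022712707519531), (14.22964859008789, 35.93608093261719), 16.005979537963867)
front face y -20.51743166486071
pad 85 [ 36.13444372 -16.68230294  55.09964396] [54.72657813 19.58321068 68.40836883] [45.48211879 -0.91669817 63.7494648 ]
```

The die is at clamp x≈84–85, y≈-1, underside on the board and square to the bar, which is within limits. Now I'll close the fingers and move over the paddle at about (0.622, -0.110).

Request:
{"name": "servo_tool", "arguments": {"plan": [[[0.004,-0.02,0],[0,0,0]],[[0.004,-0.024,0],[0,0,0]],[[0.004,-0.024,0],[0,0,0]],[[0.004,-0.024,0],[0,0,0]],[[0.004,-0.024,0],[0,0,0]],[[0.003,-0.012,-0.01],[0,0,0]],[[0,0,-0.01],[0,0,0]],[[0,0,-0.01],[0,0,0]],[[0,0,0],[0,0,0]],[[0,0,0],[0,0,0]]], "claw": 0}}

```text
t: 15.9
tool_pos: [0.617, -0.0868, 0.1296]
tool_rot: [[-0.156, 0.988, 0.002], [0.988, 0.156, 0.008], [0.007, 0.003, -1.0]]
ft_force: [-0.1, 0.1, 0.7]
gripper_width: 0.0029
```

Run:
```python
from h import *
c=snap('scene','s8'); d=snap('top','t8')
obs()
a=cv2.convertScaleAbs(c['pixels'][:,:,::-1],alpha=1.8);b=cv2.convertScaleAbs(d['pixels'][:,:,::-1],alpha=1.5)
cv2.imwrite('pics/s8d.png',np.hstack([cv2.resize(a[130:270,220:410],None,fx=2.5,fy=2.5,interpolation=cv2.INTER_CUBIC),cv2.resize(b[140:280,230:350],None,fx=2.5,fy=2.5)]))
```

```text
{'t': 16.0, 'joint_positions': [-14.319, 31.033, 92.922, 0.539, 56.023, -23.596], 'joint_vel': [-0.31, -0.407, -0.4, -0.091, -0.065, -0.083], 'joint_efforts': [0.093, -61.982, -23.505, 0.08, 0.04, 0.019], 'tool_pos': [0.617, -0.087, 0.13], 'tool_rot': [[-0.156, 0.988, 0.002], [0.988, 0.156, 0.007], [0.007, 0.003, -1.0]], 'ft_force': [0.862, 0.267, 0.737], 'wrist_torque': [0.042, -0.102, -0.005], 'gripper_width': 0.001}
```

View pics/s8d.png

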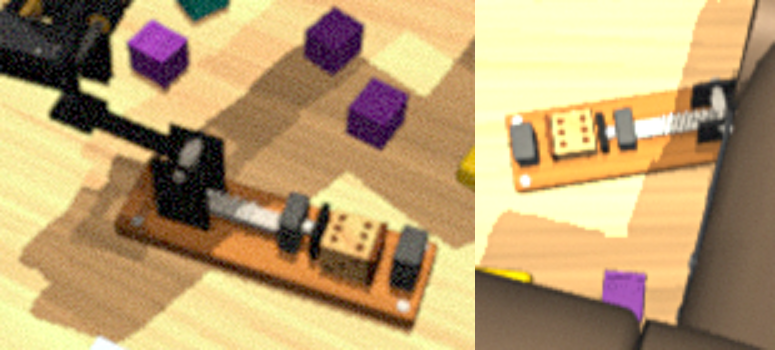

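The top view now shows the die square between pad and jaw. I'll measure both views as a baseline and shift to the paddle centre.

Request:
{"name": "servo_tool", "arguments": {"plan": [[[0.003,-0.012,0],[0,0,0]],[[0.002,-0.0105,-0.01],[0,0,0]],[[0,0,-0.015],[0,0,0]],[[0,0,0],[0,0,0]],[[0,0,0],[0,0,0]]]}}

```text
t: 16.5
tool_pos: [0.6235, -0.1131, 0.1046]
tool_rot: [[-0.156, 0.988, 0.005], [0.988, 0.156, 0.006], [0.006, 0.006, -1.0]]
ft_force: [0.3, -1.6, -0.5]
gripper_width: 0.0003
```

```bash
cat >> h.py <<'E'
O_t=np.array([.5961,.0589])-.015*ux
def meas(tag,save=True):
    for n,O in(('top',O_t),('scene',O_s)):
        c=snap(n,n[0]+tag); Q=cl(cloud(c),O).reshape(-1,3); Q=Q[np.isfinite(Q).all(1)]
        def sp(m,ax=0): 
            x=Q[m][:,ax]; return 'n%d %.1f..%.1f mean %.1f'%(len(x),*np.percentile(x,[2,98]),x.mean()) if len(x)>5 else 'none'
        z=Q[:,2]; x=Q[:,0]; y=Q[:,1]
        w=(abs(y)<17)
        print(n,'| fixedjaw',sp(w&(x>112)&(x<150)&(z>64)&(z<72)),'| die x',sp(w&(x>50)&(x<117)&(z>59.8)&(z<63.5)),'| die y',sp((abs(y)<28)&(x>70)&(x<110)&(z>60)&(z<64),1),'| blk',sp(w&(x>0)&(x<62)&(z>64.2)&(z<69)),'| paddle z',sp((abs(y)<15)&(x<-165)&(x>-178)&(z>.06)&(z<.125),2))
    o=get_obs(); print(o['t'],np.round(o['tool_pos'],4),np.round(o['ft_force'],2))
E
python3 - <<'E'
from h import *
meas('9')
a=cv2.convertScaleAbs(load('s9')['pixels'][:,:,::-1],alpha=2.2)
cv2.imwrite('pics/s9d.png',cv2.resize(a[120:220,210:330],None,fx=6,fy=6,interpolation=cv2.INTER_CUBIC))
E
```

```text
top | fixedjaw n119 120.8..141.2 mean 130.9 | die x n195 51.8..107.2 mean 83.5 | die y n191 -21.7..16.3 mean -2.6 | blk n93 23.5..58.0 mean 37.1 | paddle z none
scene | fixedjaw n159 119.7..140.6 mean 130.1 | die x n240 53.9..105.5 mean 82.8 | die y n254 -20.8..17.9 mean -2.6 | blk n145 22.8..57.0 mean 36.4 | paddle z none
16.6 [ 0.6234 -0.1128  0.1048] [ 1.12 -0.41 -0.81]
```

View pics/s9d.png

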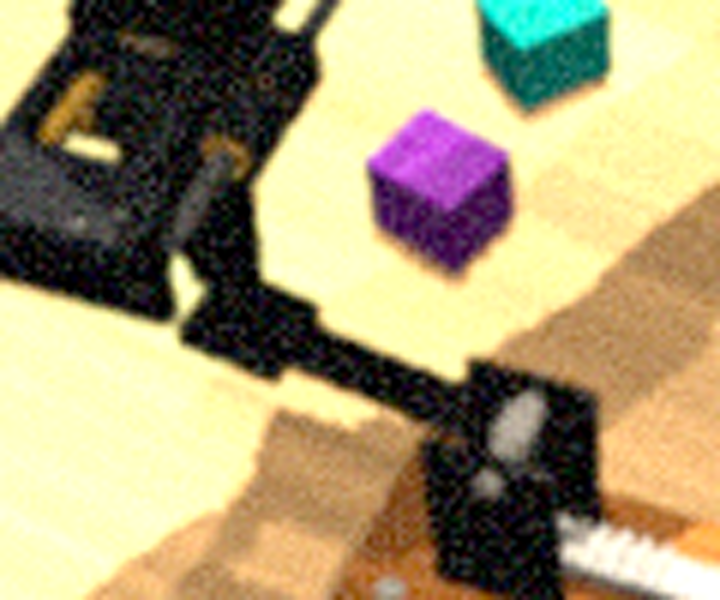

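Run:
```python
from h import *
for n,O in(('s9',O_s),('t9',O_t)):
    Q=cl(cloud(load(n)),O).reshape(-1,3)
    x,y,z=Q.T
    for lo,hi in((106,112),(112,118),(118,124),(124,130),(130,136),(136,142),(142,150),(150,160)):
        m=(z>lo)&(z<=hi)&(x<-115)&(x>-200)&(abs(y)<50); 
        if m.sum()>3: print(n,lo,m.sum(),np.percentile(Q[m],[3,50,97],axis=0).round().tolist())
Q=cl(cloud(load('scene0')),O_s).reshape(-1,3);x,y,z=Q.T
m=(z>108)&(z<125)&(x<-132)&(x>-200)&(abs(y)<50);print('paddle rest',np.percentile(Q[m],[3,50,97],axis=0).round())
t=np.array([[.6234,-.1128,.1]]); print(cl(t,O_s),cl(t,O_t))
```

```text
s9 106 70 [[-161.0, -15.0, 107.0], [-127.0, -5.0, 110.0], [-116.0, 11.0, 112.0]]
s9 112 206 [[-170.0, -15.0, 112.0], [-146.0, -1.0, 115.0], [-124.0, 18.0, 118.0]]
s9 118 93 [[-177.0, -15.0, 118.0], [-167.0, -3.0, 119.0], [-152.0, 13.0, 123.0]]
s9 136 17 [[-172.0, -6.0, 138.0], [-155.0, -5.0, 140.0], [-150.0, 2.0, 142.0]]
s9 142 23 [[-172.0, -8.0, 142.0], [-157.0, -5.0, 144.0], [-149.0, 4.0, 149.0]]
s9 150 42 [[-170.0, -10.0, 150.0], [-155.0, -8.0, 154.0], [-150.0, 3.0, 159.0]]
paddle rest [[-176.  -15.  110.]
 [-156.   -1.  117.]
 [-135.   18.  121.]]
[[-160.38094336    0.82324563  100.        ]] [[-158.83366566   -2.83490433  100.        ]]
```

Request:
{"name": "servo_tool", "arguments": {"plan": [[[0,0.003,-0.01],[0,0,0]],[[0,0,-0.006],[0,0,0]],[[0,0,-0.004],[0,0,0]],[[0,0,-0.004],[0,0,0]],[[0,0,-0.004],[0,0,0]]]}}

```text
t: 17.1
tool_pos: [0.6245, -0.11, 0.0765]
tool_rot: [[-0.157, 0.988, 0.009], [0.988, 0.157, 0.005], [0.003, 0.009, -1.0]]
ft_force: [0.1, -2.4, 3.7]
gripper_width: 0.0004
```

Request:
{"name": "servo_tool", "arguments": {"plan": [[[0,0,-0.004],[0,0,0]],[[0,0,-0.004],[0,0,0]],[[0,0,-0.004],[0,0,0]]]}}

```text
t: 17.4
tool_pos: [0.6248, -0.1107, 0.0642]
tool_rot: [[-0.157, 0.988, 0.01], [0.988, 0.157, 0.004], [0.002, 0.01, -1.0]]
ft_force: [-0.8, -2.4, 4.6]
gripper_width: 0.0004
```

Request:
{"name": "servo_tool", "arguments": {"plan": [[[0,0,-0.004],[0,0,0]],[[0,0,-0.004],[0,0,0]],[[0,0,-0.004],[0,0,0]]]}}

```text
t: 17.7
tool_pos: [0.6249, -0.1102, 0.0519]
tool_rot: [[-0.157, 0.988, 0.01], [0.988, 0.157, 0.004], [0.003, 0.011, -1.0]]
ft_force: [-7.0, 0.9, 39.7]
gripper_width: 0.0004
```

Run:
```python
from h import *
meas('10')
```

```text
top | fixedjaw none | die x n99 60.5..109.8 mean 81.2 | die y n98 -21.8..1.8 mean -11.9 | blk n85 31.9..60.9 mean 41.6 | paddle z none
scene | fixedjaw n163 119.9..140.6 mean 130.3 | die x n250 60.9..110.6 mean 87.7 | die y n281 -21.0..17.7 mean -1.9 | blk n130 30.5..61.3 mean 42.3 | paddle z none
17.8 [ 0.6248 -0.1102  0.0524] [-4.01  0.08 12.78]
```

The bottom stop is at reported z≈0.0525. The jaw advanced about 8 mm (block 23 to 31). I'll go up and repeat, stopping at about 0.0535.

Request:
{"name": "servo_tool", "arguments": {"plan": [[[0,0,0.012],[0,0,0]],[[0,0,0.014],[0,0,0]],[[0,0,0.012],[0,0,0]],[[0,0,0],[0,0,0]],[[0,0,0],[0,0,0]]]}}

```text
t: 18.3
tool_pos: [0.6247, -0.109, 0.0926]
tool_rot: [[-0.157, 0.988, 0.01], [0.988, 0.157, 0.006], [0.004, 0.011, -1.0]]
ft_force: [-1.0, 0.6, -0.0]
gripper_width: 0.0005
```

Run:
```python
from h import *
meas('11')
```

```text
top | fixedjaw n121 121.1..141.2 mean 131.0 | die x n204 60.0..112.4 mean 87.7 | die y n195 -21.5..16.2 mean -2.9 | blk n70 32.3..60.2 mean 41.2 | paddle z none
scene | fixedjaw n157 119.7..140.6 mean 130.2 | die x n246 61.8..111.0 mean 87.3 | die y n277 -21.2..17.5 mean -2.3 | blk n125 30.9..61.3 mean 42.1 | paddle z none
18.4 [ 0.6246 -0.1091  0.0923] [ 0.37 -0.    0.45]
```

Run:
```python
from h import *
ims=[cv2.convertScaleAbs(cv2.resize(load(t)['pixels'][175:220,240:320,::-1],None,fx=9,fy=6,interpolation=cv2.INTER_CUBIC),alpha=1.5) for t in('t9','t11')]
cv2.imwrite('pics/t11d.png',np.vstack(ims))
for n,O in(('t9',O_t),('t11',O_t),('s9',O_s),('s11',O_s)):
    Q=cl(cloud(load(n)),O).reshape(-1,3); x,y,z=Q.T
    print(n,[(k,int(np.sum((abs(y)<14)&(x>k)&(x<=k+2)&(z>57))),round(float(np.median(z[(abs(y)<14)&(x>k)&(x<=k+2)])),1)) for k in range(10,122,2)])
```

```text
t9 [(10, 0, 37.3), (12, 0, 34.9), (14, 0, 40.2), (16, 0, 37.8), (18, 0, 39.6), (20, 0, 39.0), (22, 5, 64.0), (24, 9, 65.4), (26, 10, 67.2), (28, 10, 66.4), (30, 8, 65.9), (32, 9, 65.2), (34, 9, 66.2), (36, 10, 65.7), (38, 10, 64.7), (40, 1, 50.1), (42, 0, 23.2), (44, 0, 23.8), (46, 0, 33.3), (48, 0, 35.9), (50, 8, 61.3), (52, 9, 64.8), (54, 9, 64.7), (56, 9, 63.4), (58, 3, 64.0), (60, 0, 22.0), (62, 8, 59.7), (64, 9, 62.4), (66, 9, 62.0), (68, 9, 62.2), (70, 10, 61.7), (72, 9, 62.7), (74, 10, 62.0), (76, 8, 60.7), (78, 9, 61.8), (80, 9, 62.7), (82, 10, 62.1), (84, 9, 62.3), (86, 10, 62.1), (88, 8, 62.2), (90, 8, 62.5), (92, 11, 62.2), (94, 9, 61.0), (96, 8, 64.1), (98, 9, 61.0), (100, 9, 61.3), (102, 11, 62.3), (104, 9, 61.9), (106, 10, 61.7), (108, 0, nan), (110, 0, 22.0), (112, 0, 22.0), (114, 0, 21.7), (116, 0, 21.5), (118, 0, 22.9), (120, 13, 61.9)]
t11 [(10, 0, 37.2), (12, 0, 35.5), (14, 0, 36.3), (16, 0, 38.2), (18, 0, 37.4), (20, 0, 38.3), (22, 0, 37.0), (24, 0, 39.3), (26, 0, 37.1), (28, 0, 37.8), (30, 4, 39.2), (32, 9, 65.8), (34, 10, 65.5), (36, 10, 67.1), (38, 10, 65.6), (
[... 910 characters left out ...]
0, 24.6), (46, 0, 49.3), (48, 3, 61.6), (50, 10, 64.4), (52, 8, 64.3), (54, 12, 64.8), (56, 14, 50.1), (58, 0, nan), (60, 6, 62.0), (62, 8, 62.1), (64, 13, 63.2), (66, 11, 62.9), (68, 10, 64.2), (70, 10, 63.1), (72, 11, 62.7), (74, 13, 62.5), (76, 11, 62.7), (78, 11, 62.9), (80, 14, 62.5), (82, 9, 62.5), (84, 11, 63.1), (86, 12, 61.9), (88, 10, 62.5), (90, 14, 63.0), (92, 9, 63.0), (94, 12, 63.0), (96, 12, 62.3), (98, 12, 63.3), (100, 12, 61.9), (102, 11, 62.8), (104, 11, 63.3), (106, 9, 39.3), (108, 0, 23.3), (110, 0, 22.7), (112, 0, 22.3), (114, 0, 23.4), (116, 0, 23.4), (118, 7, 65.1), (120, 12, 68.2)]
  return _methods._mean(a, axis=axis, dtype=dtype,
  ret = ret.dtype.type(ret / rcount)
```

View pics/t11d.png

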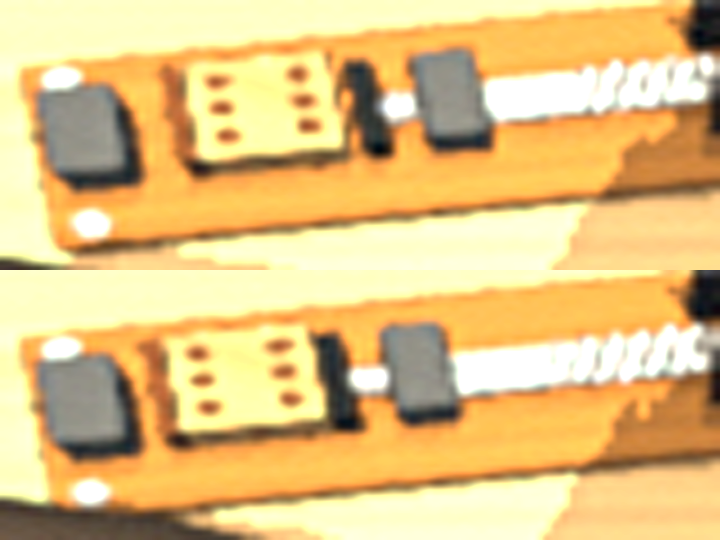

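The jaw was already about 12 mm along at the start. The pad now touches the die with about 6.5 mm left to the fixed jaw, so a second stroke should bring it to contact. I'll make it carefully.

Request:
{"name": "servo_tool", "arguments": {"plan": [[[0,0,-0.008],[0,0,0]],[[0,0,-0.006],[0,0,0]],[[0,0,-0.006],[0,0,0]],[[0,0,-0.005],[0,0,0]]]}}

```text
t: 18.8
tool_pos: [0.6251, -0.1101, 0.0651]
tool_rot: [[-0.157, 0.988, 0.011], [0.988, 0.157, 0.005], [0.003, 0.011, -1.0]]
ft_force: [-0.2, -1.4, 4.0]
gripper_width: 0.0002
```

Request:
{"name": "servo_tool", "arguments": {"plan": [[[0,0,-0.004],[0,0,0]],[[0,0,-0.004],[0,0,0]]]}}

```text
t: 19.0
tool_pos: [0.625, -0.1099, 0.0562]
tool_rot: [[-0.156, 0.988, 0.01], [0.988, 0.156, 0.005], [0.003, 0.011, -1.0]]
ft_force: [0.0, 0.6, 5.8]
gripper_width: 0.0005
```

```bash
cat >> h.py <<'E'
def prof(n,O,segs=((10,50,57),(112,125,57))):
    Q=cl(cloud(load(n)),O).reshape(-1,3); x,y,z=Q.T; w=(abs(y)<14)&(z>57)
    h,e=np.histogram(x[w],np.arange(15,125,1.)); occ=h>0
    r=[];s=None
    for i,o in enumerate(h>2):
        if o and s is None:s=i
        if not o and s is not None: r.append((e[s],e[i]));s=None
    if s is not None:r.append((e[s],e[-1]))
    print(n,[(float(a),float(b)) for a,b in r])
E
python3 - <<'E'
from h import *
for t in('9','11'): prof('t'+t,O_t);prof('s'+t,O_s)
meas('12'); prof('t12',O_t);prof('s12',O_s)
ims=[cv2.convertScaleAbs(cv2.resize(load(t)['pixels'][175:220,240:320,::-1],None,fx=9,fy=6,interpolation=cv2.INTER_CUBIC),alpha=1.5) for t in('t12',)]
ims+=[cv2.convertScaleAbs(cv2.resize(load(t)['pixels'][205:255,325:405,::-1],None,fx=9,fy=6,interpolation=cv2.INTER_CUBIC),alpha=1.8) for t in('s12',)]
cv2.imwrite('pics/t12d.png',np.vstack(ims))
E
```

```text
t9 [(23.0, 40.0), (50.0, 59.0), (62.0, 69.0), (70.0, 108.0), (120.0, 124.0)]
s9 [(22.0, 40.0), (49.0, 58.0), (61.0, 82.0), (83.0, 107.0), (119.0, 124.0)]
t11 [(31.0, 49.0), (59.0, 113.0), (120.0, 124.0)]
s11 [(30.0, 41.0), (42.0, 48.0), (59.0, 112.0), (119.0, 124.0)]
top | fixedjaw n16 121.0..134.4 mean 126.8 | die x n113 52.3..114.6 mean 87.5 | die y n122 -22.0..7.4 mean -8.7 | blk n75 38.9..55.1 mean 47.4 | paddle z none
scene | fixedjaw n165 116.1..140.5 mean 129.5 | die x n241 54.4..115.9 mean 93.8 | die y n252 -21.1..17.8 mean -2.5 | blk n106 37.9..54.8 mean 46.7 | paddle z none
19.1 [ 0.625  -0.1098  0.056 ] [-0.18  0.95  3.98]
t12 [(38.0, 56.0), (66.0, 86.0), (87.0, 91.0), (92.0, 93.0), (95.0, 96.0), (98.0, 99.0), (100.0, 101.0), (102.0, 103.0), (105.0, 106.0), (112.0, 113.0)]
s12 [(37.0, 56.0), (65.0, 124.0)]
```

View pics/t12d.png

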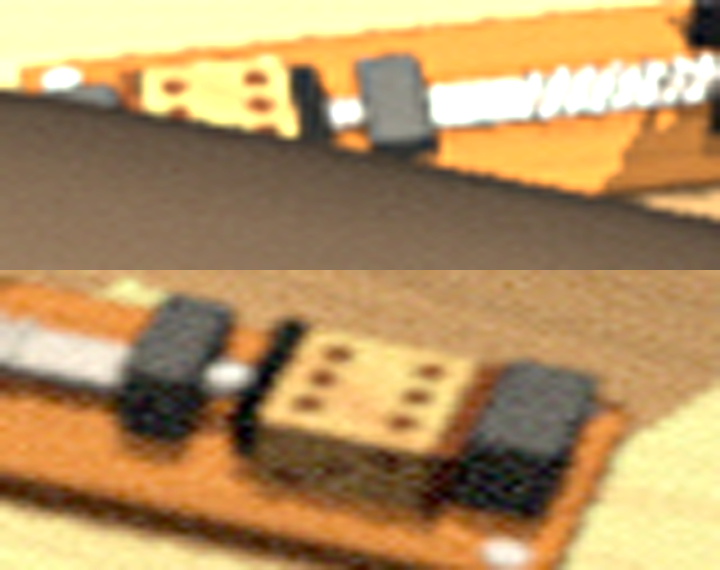

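Block-to-pad gap is still about 10 mm (no squeeze) and the die is within about 1 mm of the fixed jaw. I'll finish this stroke to the stop, then go up.

Request:
{"name": "servo_tool", "arguments": {"plan": [[[0,0,-0.0015],[0,0,0]],[[0,0,-0.0015],[0,0,0]]]}}

```text
t: 19.3
tool_pos: [0.625, -0.1096, 0.0532]
tool_rot: [[-0.157, 0.988, 0.01], [0.988, 0.157, 0.005], [0.004, 0.011, -1.0]]
ft_force: [-0.9, 0.7, 6.0]
gripper_width: 0.0004
```

Request:
{"name": "servo_tool", "arguments": {"plan": [[[0,0,-0.001],[0,0,0]],[[0,0,0],[0,0,0]]]}}

```text
t: 19.5
tool_pos: [0.6251, -0.1095, 0.0529]
tool_rot: [[-0.157, 0.988, 0.01], [0.988, 0.157, 0.005], [0.004, 0.011, -1.0]]
ft_force: [-0.9, -1.3, 4.9]
gripper_width: 0.0003
```

Request:
{"name": "servo_tool", "arguments": {"plan": [[[0,0,0.012],[0,0,0]],[[0,0,0.014],[0,0,0]],[[0,0,0.012],[0,0,0]],[[0,0,0],[0,0,0]],[[0,0,0],[0,0,0]]]}}

```text
t: 20.0
tool_pos: [0.6246, -0.1088, 0.0946]
tool_rot: [[-0.157, 0.988, 0.01], [0.988, 0.157, 0.006], [0.004, 0.011, -1.0]]
ft_force: [0.6, -0.3, -0.8]
gripper_width: 0.0007
```

Run:
```python
from h import *
meas('13'); prof('t13',O_t);prof('s13',O_s)
```

```text
top | fixedjaw n126 119.8..141.1 mean 130.6 | die x n181 55.5..115.4 mean 91.7 | die y n181 -21.7..16.5 mean -3.1 | blk n71 39.6..55.6 mean 47.6 | paddle z none
scene | fixedjaw n169 115.8..140.5 mean 129.4 | die x n231 61.3..115.4 mean 92.3 | die y n265 -21.2..17.3 mean -2.7 | blk n109 38.2..54.7 mean 46.7 | paddle z none
20.1 [ 0.6245 -0.1089  0.0942] [ 0.08  0.28 -0.78]
t13 [(38.0, 56.0), (66.0, 79.0), (80.0, 89.0), (90.0, 96.0), (97.0, 101.0), (102.0, 122.0), (123.0, 124.0)]
s13 [(37.0, 39.0), (40.0, 56.0), (65.0, 124.0)]
```

Stroke 3: approach in small steps, watching force and the block-to-pad gap.

Request:
{"name": "servo_tool", "arguments": {"plan": [[[0,0,-0.006],[0,0,0]],[[0,0,-0.004],[0,0,0]],[[0,0,-0.003],[0,0,0]],[[0,0,-0.002],[0,0,0]],[[0,0,0],[0,0,0]]]}}

```text
t: 20.6
tool_pos: [0.6246, -0.1096, 0.0769]
tool_rot: [[-0.157, 0.988, 0.009], [0.988, 0.157, 0.005], [0.004, 0.01, -1.0]]
ft_force: [-0.4, -0.8, 2.8]
gripper_width: 0.0007
```

Run:
```python
from h import *
meas('14'); prof('t14',O_t);prof('s14',O_s)
for i in range(5): 
    camera('top'); print(np.round(get_obs()['ft_force'],1), get_obs()['tool_pos'][2].round(4))
```

```text
top | fixedjaw n125 120.3..141.2 mean 130.6 | die x n209 54.5..115.9 mean 90.9 | die y n195 -21.8..16.3 mean -3.3 | blk n77 39.1..55.4 mean 47.3 | paddle z none
scene | fixedjaw n166 119.6..140.4 mean 130.1 | die x n236 54.6..116.2 mean 92.3 | die y n250 -20.8..17.6 mean -1.5 | blk n106 38.4..54.8 mean 46.4 | paddle z none
20.7 [ 0.6246 -0.1096  0.0772] [-0.96 -1.52  3.19]
t14 [(38.0, 57.0), (66.0, 91.0), (92.0, 111.0), (112.0, 122.0), (123.0, 124.0)]
s14 [(38.0, 56.0), (65.0, 124.0)]
[-0.8 -0.9  2.5] 0.0773
[-0.2 -2.1  3.4] 0.0774
[-0.5 -1.4  3.3] 0.0774
[-1.7 -0.5  3.2] 0.0774
[-0.7 -1.6  3. ] 0.0774
```

Request:
{"name": "servo_tool", "arguments": {"plan": [[[0,0,-0.0015],[0,0,0]],[[0,0,-0.0015],[0,0,0]],[[0,0,0],[0,0,0]]]}}

```text
t: 21.25
tool_pos: [0.6247, -0.1099, 0.0746]
tool_rot: [[-0.157, 0.988, 0.01], [0.988, 0.157, 0.005], [0.003, 0.011, -1.0]]
ft_force: [-0.0, -2.2, 4.1]
gripper_width: 0.0004
```

```bash
cat >> h.py <<'E'
def ff(tag,k=8):
    F=[];
    for i in range(k):
        c=snap('scene' if i%2 else 'top',tag+'_%d'%i); F.append(get_obs()['ft_force'])
    o=get_obs(); print(o['t'],o['tool_pos'].round(4) if hasattr(o['tool_pos'],'round') else o['tool_pos'],'F mean',np.mean(F,0).round(2),'sd',np.std(F,0).round(2))
    for i in range(0,k,2): prof(tag+'_%d'%i,O_t)
    for i in range(1,k,2): prof(tag+'_%d'%i,O_s)
    for p,O in((0,O_t),(1,O_s)):
        B=[];D=[]
        for i in range(p,k,2):
            Q=cl(cloud(load(tag+'_%d'%i)),O).reshape(-1,3); x,y,z=Q.T; w=abs(y)<14
            b=x[w&(z>60)&(x>20)&(x<60)]; d=x[w&(z>57)&(x>b.max()+3)]
            B.append([b.mean(),np.percentile(b,2),np.percentile(b,98)]); D.append(np.percentile(d,.3))
        print('top' if p==0 else 'scene','blk',np.mean(B,0).round(2),'pad rear',np.mean(D).round(2))
E
python3 - <<'E'
from h import *
ff('a',4)
E
```

```text
21.45 [ 0.6247 -0.1099  0.0748] F mean [-0.8  -2.08  4.09] sd [0.81 0.15 0.74]
a_0 [(39.0, 57.0), (66.0, 101.0), (102.0, 124.0)]
a_2 [(39.0, 57.0), (66.0, 79.0), (80.0, 84.0), (85.0, 86.0), (87.0, 101.0), (102.0, 124.0)]
a_1 [(38.0, 57.0), (65.0, 124.0)]
a_3 [(38.0, 40.0), (41.0, 56.0), (66.0, 124.0)]
top blk [48.19 39.51 56.72] pad rear 66.39
scene blk [47.83 38.67 55.95] pad rear 65.45
```

Request:
{"name": "servo_tool", "arguments": {"plan": [[[0,0,-0.0018],[0,0,0]],[[0,0,-0.0018],[0,0,0]],[[0,0,0],[0,0,0]]]}}

```text
t: 21.75
tool_pos: [0.6248, -0.1102, 0.0714]
tool_rot: [[-0.157, 0.987, 0.01], [0.988, 0.157, 0.004], [0.002, 0.011, -1.0]]
ft_force: [-1.5, -1.2, 4.9]
gripper_width: 0.0002
```

Run:
```python
from h import *
ff('b',4)
```

```text
21.95 [ 0.6248 -0.1102  0.0716] F mean [-1.32 -2.64  4.75] sd [0.26 0.34 0.39]
b_0 [(40.0, 57.0), (66.0, 74.0), (75.0, 111.0), (112.0, 124.0)]
b_2 [(40.0, 57.0), (66.0, 122.0), (123.0, 124.0)]
b_1 [(39.0, 45.0), (46.0, 57.0), (65.0, 124.0)]
b_3 [(39.0, 57.0), (65.0, 67.0), (68.0, 124.0)]
top blk [48.76 40.53 56.99] pad rear 66.33
scene blk [48.17 39.12 56.5 ] pad rear 65.49
```

Request:
{"name": "servo_tool", "arguments": {"plan": [[[0,0,-0.002],[0,0,0]],[[0,0,-0.002],[0,0,0]],[[0,0,0],[0,0,0]]]}}

```text
t: 22.25
tool_pos: [0.6249, -0.1105, 0.068]
tool_rot: [[-0.157, 0.987, 0.011], [0.988, 0.157, 0.003], [0.002, 0.011, -1.0]]
ft_force: [-1.1, -2.1, 5.3]
gripper_width: 0.0003
```

Run:
```python
from h import *
ff('c',4)
```

```text
22.45 [ 0.6249 -0.1104  0.0682] F mean [-1.19 -2.31  5.41] sd [0.23 0.61 0.25]
c_0 [(41.0, 57.0), (58.0, 59.0), (66.0, 74.0), (75.0, 113.0), (114.0, 115.0), (116.0, 122.0), (123.0, 124.0)]
c_2 [(41.0, 58.0), (66.0, 84.0), (85.0, 118.0), (119.0, 124.0)]
c_1 [(39.0, 40.0), (41.0, 58.0), (65.0, 124.0)]
c_3 [(39.0, 58.0), (65.0, 124.0)]
top blk [49.62 41.18 58.16] pad rear 66.38
scene blk [49.25 39.87 57.4 ] pad rear 65.49
```

Run:
```python
from h import *
for t in('9','11','13','14','a_0,a_1','b_0,b_1','c_0,c_1','c_2,c_3'):
    names=t.split(',') if ',' in t else ['t'+t,'s'+t]
    for n,O in zip(names,(O_t,O_s)):
        Q=cl(cloud(load(n)),O).reshape(-1,3); x,y,z=Q.T; w=abs(y)<14
        b=x[w&(z>60)&(x>20)]; b0=b.min(); b=b[b<b0+24]
        d=x[w&(z>57)&(x>np.percentile(b,98)+3)]
        dd=np.sort(d)
        pm=dd[dd<dd[0]+8].mean()
        print(n,'blk mean %.2f  pad rear %.2f  rear-mean %.2f'%(b.mean(),np.percentile(d,.3),np.percentile(d,.3)-b.mean()))
```

```text
t9 blk mean 31.52  pad rear 50.84  rear-mean 19.32
s9 blk mean 31.34  pad rear 49.85  rear-mean 18.51
t11 blk mean 40.13  pad rear 59.24  rear-mean 19.11
s11 blk mean 39.72  pad rear 58.47  rear-mean 18.75
t13 blk mean 47.16  pad rear 66.41  rear-mean 19.25
s13 blk mean 46.84  pad rear 65.49  rear-mean 18.65
t14 blk mean 47.55  pad rear 66.42  rear-mean 18.86
s14 blk mean 46.81  pad rear 65.50  rear-mean 18.70
a_0 blk mean 48.24  pad rear 66.24  rear-mean 18.00
a_1 blk mean 47.91  pad rear 65.51  rear-mean 17.60
b_0 blk mean 48.69  pad rear 66.29  rear-mean 17.60
b_1 blk mean 48.13  pad rear 65.62  rear-mean 17.49
c_0 blk mean 49.65  pad rear 66.40  rear-mean 16.76
c_1 blk mean 49.42  pad rear 65.56  rear-mean 16.14
c_2 blk mean 49.59  pad rear 66.36  rear-mean 16.76
c_3 blk mean 49.07  pad rear 65.42  rear-mean 16.35
```

Block-to-pad compression is about 2.0–2.4 mm (8–10 N) by both views and paddle travel. I'll press about 3 mm more.

Request:
{"name": "servo_tool", "arguments": {"plan": [[[0,0,-0.0015],[0,0,0]],[[0,0,-0.0016],[0,0,0]],[[0,0,0],[0,0,0]]]}}

```text
t: 22.75
tool_pos: [0.6249, -0.1106, 0.066]
tool_rot: [[-0.158, 0.987, 0.011], [0.987, 0.158, 0.003], [0.001, 0.012, -1.0]]
ft_force: [-1.7, -1.7, 7.1]
gripper_width: 0.0003
```

Run:
```python
from h import *
ff('d',6)
for n,O in(('d_4',O_t),('d_5',O_s)):
    Q=cl(cloud(load(n)),O).reshape(-1,3); x,y,z=Q.T
    m=(z>59.5)&(z<64)&(x>77)&(x<117)&(abs(y)<28); print(n,cv2.minAreaRect(Q[m][:,:2].astype(np.float32)))
cc=load('d_5')
cv2.imwrite('pics/fin.png',cv2.convertScaleAbs(cv2.resize(cc['pixels'][130:270,200:410,::-1],None,fx=3.6,fy=3.6,interpolation=cv2.INTER_CUBIC),alpha=1.8))
```

```text
23.05 [ 0.6249 -0.1106  0.0661] F mean [-2.07 -2.14  7.32] sd [0.76 0.26 0.56]
d_0 [(41.0, 42.0), (43.0, 59.0), (66.0, 69.0), (70.0, 101.0), (102.0, 124.0)]
d_2 [(41.0, 59.0), (66.0, 108.0), (109.0, 124.0)]
d_4 [(41.0, 59.0), (66.0, 86.0), (87.0, 96.0), (97.0, 108.0), (109.0, 113.0), (114.0, 121.0), (122.0, 124.0)]
d_1 [(40.0, 59.0), (65.0, 124.0)]
d_3 [(40.0, 59.0), (65.0, 124.0)]
d_5 [(40.0, 59.0), (65.0, 124.0)]
top blk [50.31 41.66 58.94] pad rear 66.39
scene blk [49.89 40.82 58.02] pad rear 65.5
d_4 ((96.89552307128906, -3.2360610961914062), (39.32807922363281, 39.610992431640625), 0.325256884098053)
d_5 ((97.11038208007812, -1.9328651428222656), (39.252540588378906, 41.6283073425293), 1.0423353910446167)
```

View pics/fin.png

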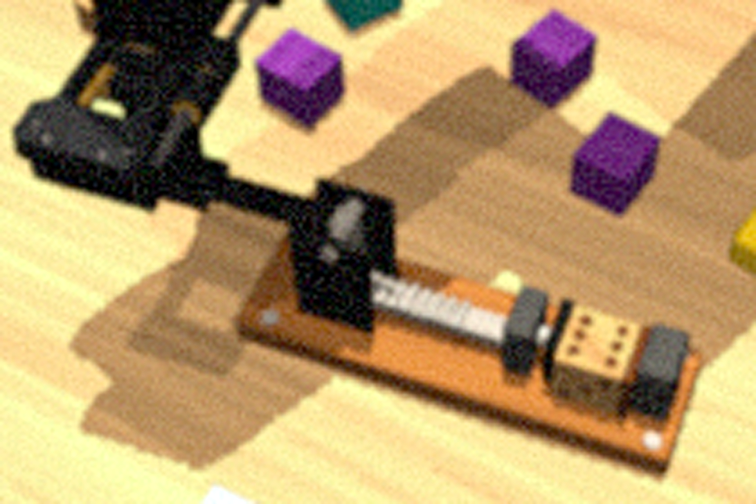

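The block-to-pad compression now reads 3.1 mm in both views, about 12 N. The paddle force is 7.3 N, the die is square against the fixed jaw, and the trigger is held down. Handing in.

```bash
python3 -c "
from station import sign_off
print(sign_off())"
```

```text
the job is handed in; nothing more can be done
None
```

The die is clamped between the pad and the fixed jaw at about 12 N, with the fingers still holding the trigger down, and I have handed the job in. `sign_off` gave no verdict.

**What I did:** I picked up the wooden die with the dark plate and turned it to line up with the bar. I stood it on the board at clamp x≈85 mm with the plate towards the fixed jaw, and let go. Two full trigger strokes brought the pad to the die and slid it to the fixed jaw, and a third, partial stroke squeezed it.

**Last checks:**

| Check | Reading |
|---|---|
| Pad pushed in, from the block-to-pad gap in both views | about 3.1 mm, so about 12 N |
| Upward force on the tool from the paddle | about 7.3 N |
| Die position across the bar | 2–3 mm off centre |
| Die turn from square to the bar | under about 1° |
| Die against the fixed jaw | in contact, no gap in either view |
| Time used | about 23 s |

**What disagreed:**
- **Tool height:** the real fingertips sat about 33 mm higher than the reported tool position. My first grasp closed on air just above the die, without moving it. I measured the offset in the images and corrected for it.
- **Jaw start:** the jaw began about 12 mm along rather than at 0, so fewer strokes were needed.
- **Bottom stop:** the first stroke met the trigger's stop with a brief 40 N reading at the fingers, so later strokes stopped short of that.
- **Squeeze estimates:** while holding the trigger partly down, paddle force suggested a smaller squeeze than the image gap did. At the end the force suggested about 9 N.
- **Bystanders:** I did not re-measure the small dice, timer or tin at the end. No move went near them.

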